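Load the drill jig: pin back its sprung arm, lay in the rails, clamp, shut the plate

TASK

Load the drill jig. First take the sanding block that was left in its bed out and lay it flat on the bench clear of the jig, then swing the sprung clamp arm back to its stop by its knob and push the knob down so that its pin drops in the notch and the arm stays back by itself. Lay every rail offcut that is on the bench flat in the bed, side by side between the two end curbs, then pull the knob up again and let the arm swing in until it presses the rails together against the fence with the knob left up, and shut the hinged drill plate fully over them; leave the other tools on the bench where they are.

Things in the scene. Friction and masses are not known exactly. Their poses are not given: they have to be found in the camera images.
- jig: drill jig fixed to the bench. Its frame: origin at bench height under the middle of the bed, x away from the robot (yaw -0.15 to 0.12), y left, z up; 'jig (x, y)' below means mm in this frame, z mm above the bench. Plywood base 15 thick: bed board x -65 to 80, y -100 to 88, front board x -172 to -64, y -137 to 5. A hinge block behind the bed (x 62 to 78, y -34 to 84) ends at z 44
- bed_centre (a point): middle of the bed, on its face (z 15), where rails lie along jig x, side by side from the fence on. Two wooden end curbs (8 wide, top z 23) have their inner faces at jig x -50 and +50; a side curb on the right (top z 23) has its inner face at y -86
- fence (a point): top edge (z 45) of the inner face, at jig y +70, of the aluminium fence on the left of the bed, 14 thick, x -59 to 59
- notch (a point): notch in the quadrant, a low curved aluminium rib (top z 27) under the last part of the knob's path: at jig (-148, -99)
- clamp_arm (a joint): angle of the L-shaped steel clamp arm about its upright pivot, rad. 0 = swung in towards the fence as far as it goes; grows as it is swung back, clockwise seen from above. Stop at 1.21; the pin finds its notch at 1.19 (within 0.02), then rests at 1.16. A coil spring drives it to 0: torque 0.25 N m at 0, 0.65 at the stop (8 N at the knob). Pressing 2, 3 or 4 rails it reads about 0.21, 0.45 or 0.68
- pivot (a point): on the clamp arm's pivot axis, jig (-107, -30), z 35; the pivot bolt ends at z 64. A flat leg 16 wide (z 40 to 43.5, above the rails' tops) goes from here over the bed to the roller; the other leg (z 30 to 39), turned 1.5 rad clockwise from it, to the knob
- pad (a point): middle of the white roller (upright, free-turning, radius 11, z 24 to 38) under the end of the clamp arm, 110 from the pivot, that presses on the rails: at arm angle 0 at jig (-15, 30), pinned back at (-15, -91)
- index_pin (a joint): travel of the index pin in the knob leg, m: 0 = knob up, pin clear of the quadrant; 0.0125 = knob pushed fully down, pin (9 mm thick) 11 mm deep in the notch (13 mm wide). It stays where it is put (3 N friction) and goes down only over the notch: elsewhere it lands on the quadrant
- knob (a point): centre of the round black knob on the index pin, 80 from the pivot: radius 13, 24 high, upright, z 80 when up and 67.5 when down; gripped from above. At arm angle 0 it stands at jig (-59, -94), at the stop at (-150, -98), on the way at (-103, -110). A sleeve under it, radius 10.5, ends at z 54
- drill_plate (a joint): angle of the hinged aluminium drill plate, rad: 0 = shut, lying level over the fence side of the bed (underside z 45.5), 1.6 to 1.8 = standing open as found. Stiff hinge: stays where it is left, about 0.2 N m to move
- plate_hinge (a point): middle of the drill plate's hinge axis (level, along jig y) at jig (68, 25), z 48.5
- plate_tab (a point): middle of the black finger tab (16 x 44 x 10) on the free edge of the drill plate, 127 from the hinge axis. The plate is 120 long, 118 wide and 6 thick; open it stands up behind the bed, to 180 above the bench
- rail_1: offcut of white rail, a channel with its open side up, 25 wide (x), 86 long (y), 24 high; origin under its middle. 2 to 4 such rails are there
- rail_2: rail offcut like rail_1
- rail_3: rail offcut like rail_1
- rail_4: rail offcut like rail_1
- block: cork sanding block 48 (x) x 76 (y) x 25, origin under its middle; found in the bed between the arm's roller and the side curb, its long side along the rails' direction. Bench beside the jig is free but for the listed things, a vice on the left (world x over 0.51, y 0.25 to 0.40 m) and a mitre saw on the right (y below -0.25, x over 0.46 m)
- felt_marker: felt marker, 20 x 140 (y) x 22, lying on the bench near the robot; not to be disturbed
- hex_key: black hexagon key, 32 x 99 (y) x 7, lying on the bench near the robot; not to be disturbed
- pliers: combination pliers, 59 x 184 (y) x 15, lying on the bench behind the jig; not to be disturbed
Mind the look-alikes: they are no part of the job. What is shaped like the rail_2 but orange is not meant.

How it is judged:
On the way, in this order (a step that is already met when the one before it is completed fails the run):
1. the sanding block lies flat on the bench, off the jig and let go (height (world z) of block between -0.01 and 0.01 m and angle between block's own z axis and vertical below 0.15 rad and contact force between the fingers and block below 0.3 N), for 0.3 s.
2. the clamp arm is pinned back: pin down in the notch and nothing holding the knob (value of joint clamp_arm above 1.13 rad and value of joint index_pin above 0.009 m and contact force between the fingers and jig below 0.3 N), for 0.4 s.
3. every rail lies in the bed while the arm is still pinned back (value of joint clamp_arm above 1.13 rad and value of joint index_pin above 0.009 m and x of rail_1 in the frame of jig between -0.01 and 0.01 m and y of rail_1 in the frame of jig between -0.075 and 0.0625 m and z of rail_1 in the frame of jig between 0.012 and 0.018 m and angle between each of rail_1, rail_2, rail_3, rail_4's own z axis and vertical below 0.08 rad and angle between the y axis of each of rail_1, rail_2, rail_3, rail_4 and the x axis of jig, either way round below 0.15 rad and contact force between the fingers and rail_1 below 0.3 N and x of rail_2 in the frame of jig between -0.01 and 0.01 m and y of rail_2 in the frame of jig between -0.075 and 0.0625 m and z of rail_2 in the frame of jig between 0.012 and 0.018 m and contact force between the fingers and rail_2 below 0.3 N and x of rail_3 in the frame of jig between -0.01 and 0.01 m and y of rail_3 in the frame of jig between -0.075 and 0.0625 m and z of rail_3 in the frame of jig between 0.012 and 0.018 m and contact force between the fingers and rail_3 below 0.3 N and x of rail_4 in the frame of jig between -0.01 and 0.01 m and y of rail_4 in the frame of jig between -0.075 and 0.0625 m and z of rail_4 in the frame of jig between 0.012 and 0.018 m and contact force between the fingers and rail_4 below 0.3 N), for 0.3 s.
4. the pin is drawn and the arm, let go, presses on the rails in the bed (value of joint index_pin below 0.005 m and value of joint clamp_arm between 0.1 and 0.85 rad and velocity of joint clamp_arm between -0.05 and 0.05 rad/s and contact force between the fingers and jig below 0.3 N), for 0.3 s.
At the end, for the whole second after the job is handed in: Plate shut (0.04 rad). All rails flat on the bed (3 mm, 0.08 rad), along it (0.08 rad), midway between the end curbs (10 mm), within 105 mm of the fence. Knob up (5 mm), arm at rest on the rails at 0.1 to 0.85 rad. Sanding block flat on the bench, off the jig (height (world z) of block between -0.01 and 0.01 m and angle between block's own z axis and vertical below 0.15 rad and value of joint index_pin below 0.005 m and value of joint clamp_arm between 0.1 and 0.85 rad and velocity of joint clamp_arm between -0.05 and 0.05 rad/s and value of joint drill_plate below 0.04 rad and x of rail_1 in the frame of jig between -0.01 and 0.01 m and y of rail_1 in the frame of jig between -0.035 and 0.0625 m and z of rail_1 in the frame of jig between 0.012 and 0.018 m and angle between each of rail_1, rail_2, rail_3, rail_4's own z axis and vertical below 0.08 rad and angle between the y axis of each of rail_1, rail_2, rail_3, rail_4 and the x axis of jig, either way round below 0.08 rad and linear speed of each of rail_1, rail_2, rail_3, rail_4 below 0.02 m/s and x of rail_2 in the frame of jig between -0.01 and 0.01 m and y of rail_2 in the frame of jig between -0.035 and 0.0625 m and z of rail_2 in the frame of jig between 0.012 and 0.018 m and x of rail_3 in the frame of jig between -0.01 and 0.01 m and y of rail_3 in the frame of jig between -0.035 and 0.0625 m and z of rail_3 in the frame of jig between 0.012 and 0.018 m and x of rail_4 in the frame of jig between -0.01 and 0.01 m and y of rail_4 in the frame of jig between -0.035 and 0.0625 m and z of rail_4 in the frame of jig between 0.012 and 0.018 m); the robot touches nothing.
It fails at once if the marker is knocked more than 4 cm from its place (distance of felt_marker from where it was at the start of the episode above 0.04 m).
It fails at once if the hexagon key is knocked more than 4 cm from its place (distance of hex_key from where it was at the start of the episode above 0.04 m).
It fails at once if the pliers is knocked more than 4 cm from its place (distance of pliers from where it was at the start of the episode above 0.04 m).
Of rail_1, rail_2, rail_3, rail_4 only 2 to 4 are there at a start; the rules pass over those that are not, and their reading is None.
At some moment in a run one of rail_1, rail_2, rail_3, rail_4, block may be knocked a few centimetres aside while the robot is not near it.
Once in a run the grip may slacken for a moment while it holds something.
It also fails if it takes over 210 s, if anything falls off the work surface, if the arm or the gripper's body presses on something with over 40 N, if the wrist force passes 120 N, or if a joint passes its speed limit or range.

ROBOT

A 7-joint arm with a two-finger parallel gripper is mounted at the origin on a cart in front of the work surface, level with it; the furniture and walls round the work are solid. World frame = base frame: x ahead of the robot, y to its left, z up, the work surface at z = 0. Lengths are in m, angles in rad, forces in N, time in s.
With the tool pointing down it reaches from about 0.425 to 0.8 m from the base axis. Payload 8.3 kg.
Tool frame: the origin (TCP) lies midway between the tips of the shut fingers; the grasp point (between the pads) lies 19 mm behind it; z points along the fingers, y is the line along which they close (so a half turn about z gives the same grasp; the last joint's range is limited). The gripper opens to 85 mm and grips with 20 to 120 N. Pads are 22 mm wide; open, the fingers measure 114 mm over their backs; the gripper's body (76 mm by 85 mm) begins 54 mm behind the grasp point. The pads swing forward as they close: fully open they stand 13 mm farther back than shut.
Start: joints at [1.285, 0.383, 0.016, 1.37, -0.006, 1.388, -0.046], TCP at [0.138, -0.61, 0.231] pointing down, gripper open.
Joint ranges: [-2.95, 2.95], [-0.25, 2.06], [-1.52, 1.56], [0.18, 2.33], [-1.44, 4.58], [0.02, 2.06], [-3.01, 3.01]. Speed limits (rad/s): [2.39, 2.39, 3.01, 3.01, 3.14, 3.14, 3.14].

INTERFACE

Orientations are given as a unit quaternion [x, y, z, w].
In Python, from station import env, viewer, job gives the robot as it stands.
- The arm moves only by the tool apply_moves, never from a script. Its argument "motion" is a list of rows, each an object of numbers: "fingers": the opening, from -1 (shut) to 1 (fully open); "tx", "ty", "tz": the shift along the tool's x, y, z in units of 30 mm (1.0 is 30 mm); "ax", "ay", "az": the turn, a rotation vector about the tool's x, y, z in units of 8 degrees (1.0 is 8 degrees). A call has 1 to 10 rows; each row shifts and turns the commanded pose from where the row before left it, along the tool's axes as they then stand; what a row does not reach is not made up. A row lasts 1/10 s, in which the tool goes at most 50 mm and 8.59 degrees, less where a joint would pass 70% of its speed; a pose out of reach is approached as far as the arm can. A call is refused whole if a number of a shift passes 1 or a number of a turn 1, either way. A call with a gripper value outside its range is refused whole. The fingers move at their own pace and stop on an object; "force" is the grip in N (left out, the last holds). Time passes only in rows, so rows that do not move let the fingers close. It gives the time, the measured TCP pose, the force, the opening and the grip force at its end, in the units of the state.
- env.state(): the state, without advancing time (a new reading comes with each control period).
- viewer.grab_frame(name): name is "scene" or "side" or "wrist"; returns a dict with "pixels" (400x640x3 uint8, red, green, blue), "range_z" (400x640 float32, m along the optical axis (not along the pixel's ray), 0 where there is no reading), "fx", "fy", "cx", "cy" (pixels), "R" (3x3) and "t" (3): a world point X has camera coordinates R X + t; the wrist camera has in their place "T_tool_cam" (4x4, takes a point from camera to tool coordinates, whose origin is the TCP and whose axes are the flange's). Camera axes: x right, y down, z forward; pixel columns grow to the right and rows downward; lengths in m; the calibration is good to about 2 mm. A picture is of the moment at which its call begins: read the wrist's pose just before it.
- job.sign_off(): hands the job in; it is judged then, once.
Trained networks look in a picture, given as the dict that the camera call returned (one of the last four; its "shot" number tells which), for a name from the list of things; names that differ only in an ending like _2 or _b are one class to them, and where a whole thing is asked for, a point or a joint stands for the part that bears it (a point fixed in the world has none). Each returns a list of dicts, best first, with "score" (0 to 1); they miss things now and then, are a little off and sometimes report something else, mostly with a low value. They report only what shows in the picture. A call takes as long as a camera call. They do not tell look-alikes from the thing itself.
- viewer.trace(picture, thing): "region" (400x640 bool, what is visible of it) and "bbox" ([left, top, width, height] in pixels, round what is visible of it).
The state is a dict: "time": time; "joints": joint angles; "qd": joint speeds; "joint_efforts": joint torques, N m; "eef_pos": TCP position; "tool_rot": TCP orientation; "force": force on the tool from outside, world axes, zero at the start; "ft_torque": the same for the moment, N m; "gripper_width": opening from 0.0 (shut) to 1.0 (fully open); "gripper_force": force on a finger pad.
Only numpy, scipy, OpenCV 4.12 (cv2) and the standard library are available. Lean on these libraries where they do the work, as an engineer would, in place of code of your own. Each camera call takes 0.05 s, during which the arm holds its last target. There are 200 camera calls.

## Working session

There is one attempt and no reset: what is moved stays moved. The work goes in short steps, Python scripts to look and compute and a tool call to move; the robot and the scene stay as the last step left them, time stands still between calls to the robot, and variables do not carry over. Pictures are saved under pics/ and viewed, at most 14 in all, crops included, and the job is handed in when it is done.

Besides the shell and the picture viewer there is one more tool, called after "Call:" as a command line: name --argument value ..., lists and objects as JSON in quotes. apply_moves: Moves the arm, as the interface text tells. Its arguments: {"type":"object","properties":{"motion":{"type":"array"},"force":{"type":"number"}},"required":["motion"]}

```bash
ls; mkdir -p pics; cat > h.py <<'E'
import numpy as np, cv2
from station import env, viewer, job
from scipy.spatial.transform import Rotation as Ro
def world(f, s=None):
    v,u=np.mgrid[0:400,0:640]; z=f["range_z"]
    P=np.stack([(u-f["cx"])/f["fx"]*z,(v-f["cy"])/f["fy"]*z,z],-1)
    if "R" in f: W=(P-f["t"])@f["R"]
    else:
        T=f["T_tool_cam"]; W=P@T[:3,:3].T+T[:3,3]
        W=W@Ro.from_quat(s["tool_rot"]).as_matrix().T+np.array(s["eef_pos"])
    W[z<=0]=np.nan
    return W
def save(f,n): cv2.imwrite("pics/"+n,f["pixels"][...,::-1])
E
python3 - <<'E'
from h import *
s=env.state(); print(s)
for n in ("scene","side"):
    f=viewer.grab_frame(n); save(f,n+"0.png"); np.savez(n+"0.npz",**{k:v for k,v in f.items()})
    W=world(f)
    for t in ["rail_1","block","felt_marker","hex_key","pliers","knob","pad","plate_tab","jig"]:
        for r in viewer.trace(f,t):
            m=r["region"]; print(n,t,round(r["score"],2),r["bbox"],np.nanmedian(W[m],0).round(3), np.median(f["pixels"][m],0))
E
```

```text
pics
{'time': 0.0, 'joints': array([ 1.28511399,  0.38424964,  0.01634911,  1.37117607, -0.00628986,
        1.38818886, -0.04647164]), 'qd': array([ 1.19168510e-03,  7.43174068e-05, -2.36185745e-04, -9.02922798e-06,
        1.30063717e-04, -1.20977028e-04, -1.18887617e-03]), 'joint_efforts': array([ 7.65172808e-04, -6.27593708e+01,  8.45000278e-01, -3.71812534e+01,
        1.66412804e-02,  1.44182050e-02,  2.05221448e-05]), 'eef_pos': array([ 0.13802287, -0.60904754,  0.23026159]), 'tool_rot': array([ 9.93795435e-01,  1.11218974e-01, -1.28119560e-04, -9.78004546e-04]), 'force': array([ 0.05157128, -0.18797414, -0.17630438]), 'ft_torque': array([ 0.00032894, -0.05913689,  0.03806701]), 'gripper_force': 0.0, 'gripper_width': 1.0018206042747124}
scene rail_1 0.87 [365.9, 291.6, 32.0, 10.9] [ 0.556 -0.406  0.013] [160. 100.  10.]
scene rail_1 0.69 [307.3, 248.6, 9.9, 24.7] [ 0.448 -0.182  0.005] [208. 216. 216.]
scene rail_1 0.64 [255.2, 181.5, 19.9, 13.2] [0.458 0.217 0.013] [144. 148. 149.]
scene rail_1 0.56 [243.1, 171.5, 19.0, 12.8] [0.445 0.317 0.012] [153.5 158.5 158. ]
scene rail
[... 1082 characters left out ...]
208.3, 18.9, 17.8] [0.607 0.04  0.037] [148. 122.  89.]
side felt_marker 0.73 [371.7, 239.4, 16.7, 33.1] [0.371 0.123 0.016] [121. 130. 155.]
side hex_key 0.42 [387.4, 206.2, 6.1, 23.0] [ 0.358 -0.078  0.006] [23.  23.5 25. ]
side pliers 0.68 [214.5, 230.1, 31.6, 43.8] [0.774 0.188 0.01 ] [134.   56.5  52. ]
side pliers 0.16 [327.8, 289.0, 20.7, 38.1] [0.44  0.334 0.003] [191. 197. 197.]
side knob 0.41 [326.4, 189.7, 11.5, 18.5] [ 0.542 -0.007  0.084] [18. 18. 21.]
side pad 0.64 [299.3, 193.7, 46.9, 43.1] [0.541 0.061 0.043] [65. 70. 77.]
side plate_tab 0.76 [254.9, 179.5, 27.7, 52.8] [0.69  0.095 0.115] [74. 79. 81.]
side jig 0.9 [253.2, 179.8, 115.0, 75.8] [0.599 0.08  0.025] [97. 95. 85.]
```

```bash
python3 - <<'E'
import cv2
a=cv2.imread("pics/scene0.png")[130:330,200:440]; cv2.imwrite("pics/a.png",cv2.resize(a,None,fx=3,fy=3,interpolation=cv2.INTER_CUBIC))
a=cv2.imread("pics/side0.png")[160:340,190:430]; cv2.imwrite("pics/b.png",cv2.resize(a,None,fx=3.3,fy=3.3,interpolation=cv2.INTER_CUBIC))
E
```

```text
(no output)
```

View pics/a.png

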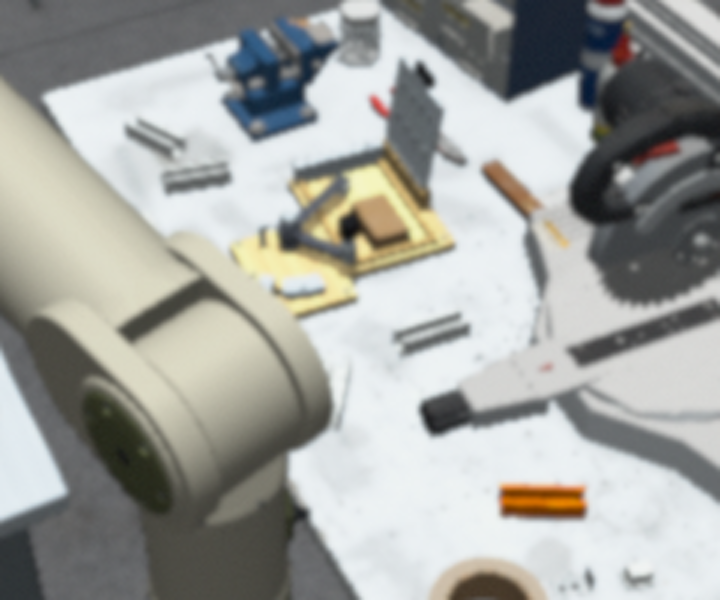

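View pics/b.png

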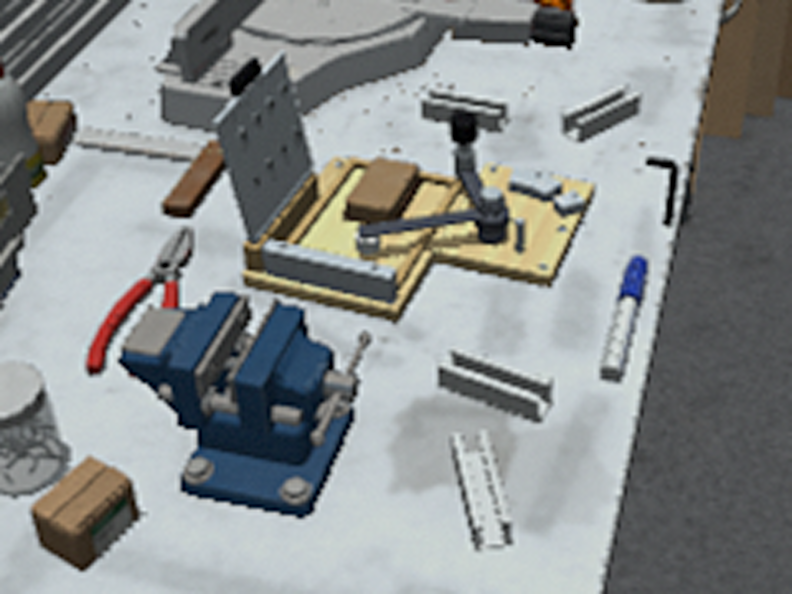

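Call:
apply_moves --motion '[{"tz": -1, "az": 1}, {"tz": -1, "az": 0.6}, {"tz": -1}, {"tx": 0.7, "ty": -1}, {"tx": 0.7, "ty": -1}, {"tx": 0.7, "ty": -1}, {"tx": 0.7, "ty": -1}, {"tx": 0.7, "ty": -1}, {"tx": 0.7, "ty": -1}, {"tx": 0.7, "ty": -1}]'

```text
validation failed for argument at $.mo...
```

```bash
python3 - <<'E'
from h import *
s=env.state(); print(s['time'],s['eef_pos'],Ro.from_quat(s['tool_rot']).as_matrix().round(3),s['joints'])
z=np.load("scene0.npz"); f={k:z[k] for k in z}
W=world(f)
def sel(m): 
    p=W[m]; return p
# saw near extents
p=W[(W[...,1]<-0.2)&(W[...,0]>0.3)&(W[...,0]<0.7)&(W[...,2]>0.03)&(W[...,1]>-0.6)]
print(len(p),np.nanmin(p,0),np.nanmax(p,0))
q=p[p[:,0]<0.55]; print(q.min(0),q.max(0)) if len(q) else 0
E
```

```text
1.0 [ 0.13814758 -0.60952986  0.23129792] [[ 0.975  0.221  0.   ]
 [ 0.221 -0.975  0.   ]
 [ 0.    -0.    -1.   ]] [ 1.28508966  0.38337347  0.01638834  1.37009536 -0.00627804  1.38818888
 -0.0464969 ]
3459 [ 0.31100871 -0.59980175  0.03000076] [ 0.69996974 -0.20032113  0.36399533]
[ 0.31100871 -0.59980175  0.03000076] [ 0.54954854 -0.26232275  0.06729843]
```

Call:
apply_moves --motion '[{"fingers": 1, "tx": 0, "ty": 0, "tz": -1, "ax": 0, "ay": 0, "az": 1}]'

```text
time: 1.1
eef_pos: [0.1376, -0.6075, 0.2571]
tool_rot: [0.999, 0.041, -0.001, -0.004]
force: [0.0, -0.5, -0.3]
gripper_width: 0.999
gripper_force: 0.0
```

Call:
apply_moves --motion '[{"fingers": 1, "tx": 0, "ty": 0, "tz": -1, "ax": 0, "ay": 0, "az": 0.6}, {"fingers": 1, "tx": 0, "ty": 0, "tz": -1, "ax": 0, "ay": 0, "az": 0}, {"fingers": 1, "tx": 0.7, "ty": -1, "tz": 0, "ax": 0, "ay": 0, "az": 0}, {"fingers": 1, "tx": 0.7, "ty": -1, "tz": 0, "ax": 0, "ay": 0, "az": 0}, {"fingers": 1, "tx": 0.7, "ty": -1, "tz": 0, "ax": 0, "ay": 0, "az": 0}, {"fingers": 1, "tx": 0.7, "ty": -1, "tz": 0, "ax": 0, "ay": 0, "az": 0}, {"fingers": 1, "tx": 0.7, "ty": -1, "tz": 0, "ax": 0, "ay": 0, "az": 0}, {"fingers": 1, "tx": 0.7, "ty": -1, "tz": 0, "ax": 0, "ay": 0, "az": 0}, {"fingers": 1, "tx": 0.7, "ty": -1, "tz": 0, "ax": 0, "ay": 0, "az": 0}, {"fingers": 1, "tx": 0.7, "ty": -1, "tz": 0, "ax": 0, "ay": 0, "az": 0}]'

```text
time: 2.1
eef_pos: [0.3069, -0.3683, 0.3215]
tool_rot: [1.0, -0.0, 0.0, 0.0]
force: [0.3, -1.0, 0.9]
gripper_width: 1.004
gripper_force: 0.0
```

Call:
apply_moves --motion '[{"fingers": 1, "tx": 0.3, "ty": -1, "tz": 0, "ax": 0, "ay": 0, "az": 0}, {"fingers": 1, "tx": 0.3, "ty": -1, "tz": 0, "ax": 0, "ay": 0, "az": 0}, {"fingers": 1, "tx": 0.3, "ty": -1, "tz": 0, "ax": 0, "ay": 0, "az": 0}, {"fingers": 1, "tx": 0.3, "ty": -1, "tz": 0, "ax": 0, "ay": 0, "az": 0}, {"fingers": 1, "tx": 0.3, "ty": -1, "tz": 0, "ax": 0, "ay": 0, "az": 0}, {"fingers": 1, "tx": 0.3, "ty": -1, "tz": 0, "ax": 0, "ay": 0, "az": 0}, {"fingers": 1, "tx": 0.3, "ty": -1, "tz": 0, "ax": 0, "ay": 0, "az": 0}]'

```text
time: 2.8
eef_pos: [0.3696, -0.1583, 0.3216]
tool_rot: [1.0, -0.0, 0.0, 0.0]
force: [1.6, -0.6, 0.4]
gripper_width: 1.001
gripper_force: 0.0
```

```bash
python3 - <<'E'
from h import *
s=env.state(); print(s['time'],s['eef_pos'],Ro.from_quat(s['tool_rot']).as_matrix().round(3),s['joints'])
f=viewer.grab_frame("wrist"); save(f,"w1.png"); print(f["T_tool_cam"].round(3),f["fx"])
W=world(f,s); print(W[200,320],W[10,10],W[390,630])
E
```

```text
2.8 [ 0.36956588 -0.15832957  0.32157759] [[ 1.    -0.001  0.001]
 [-0.001 -1.    -0.001]
 [ 0.001  0.001 -1.   ]] [ 0.7514061  -0.12397742 -0.37701765  1.73738931 -0.04533821  1.51886821
 -1.19199816]
[[ 0.    -0.963 -0.271  0.069]
 [ 1.    -0.     0.001 -0.   ]
 [-0.001 -0.271  0.963 -0.143]
 [ 0.     0.     0.     1.   ]] 285.9491449562206
[ 0.11289356 -0.17611452 -0.70206441] [0.58651992 0.26724222 0.00898768] [ 0.38157386 -0.22737576  0.41508264]
```

View pics/w1.png

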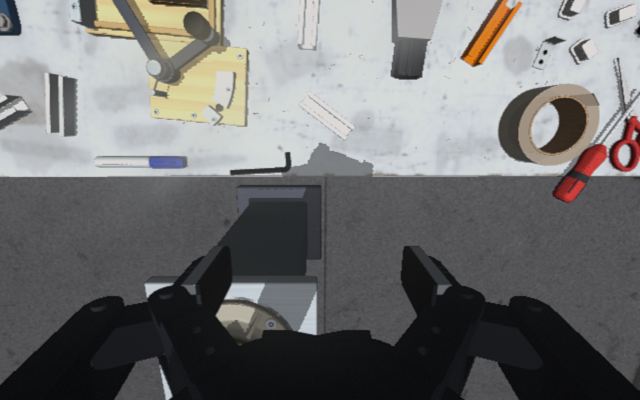

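Call:
apply_moves --motion '[{"fingers": 1, "tx": 0.75, "ty": -0.8, "tz": -0.3, "ax": 0, "ay": 0, "az": 0}, {"fingers": 1, "tx": 0.75, "ty": -0.8, "tz": -0.3, "ax": 0, "ay": 0, "az": 0}, {"fingers": 1, "tx": 0.75, "ty": -0.8, "tz": -0.3, "ax": 0, "ay": 0, "az": 0}, {"fingers": 1, "tx": 0.75, "ty": -0.8, "tz": -0.3, "ax": 0, "ay": 0, "az": 0}, {"fingers": 1, "tx": 0.75, "ty": -0.8, "tz": -0.3, "ax": 0, "ay": 0, "az": 0}, {"fingers": 1, "tx": 0.75, "ty": -0.8, "tz": -0.3, "ax": 0, "ay": 0, "az": 0}, {"fingers": 1, "tx": 0.75, "ty": -0.8, "tz": -0.3, "ax": 0, "ay": 0, "az": 0}, {"fingers": 1, "tx": 0.75, "ty": -0.8, "tz": -0.3, "ax": 0, "ay": 0, "az": 0}]'

```text
time: 3.65
eef_pos: [0.5504, 0.0328, 0.3938]
tool_rot: [1.0, -0.001, 0.0, 0.0]
force: [0.1, -0.5, 1.0]
gripper_width: 0.996
gripper_force: 0.0
```

Call:
apply_moves --motion '[{"fingers": 1, "tx": 0, "ty": 0, "tz": 0, "ax": 0, "ay": 0, "az": -1}, {"fingers": 1, "tx": 0, "ty": 0, "tz": 0, "ax": 0, "ay": 0, "az": -1}, {"fingers": 1, "tx": 0, "ty": 0, "tz": 0, "ax": 0, "ay": 0, "az": -1}, {"fingers": 1, "tx": 0, "ty": 0, "tz": 0, "ax": 0, "ay": 0, "az": -1}, {"fingers": 1, "tx": 0, "ty": 0, "tz": 0, "ax": 0, "ay": 0, "az": -1}, {"fingers": 1, "tx": 0, "ty": 0, "tz": 0, "ax": 0, "ay": 0, "az": -1}, {"fingers": 1, "tx": 0, "ty": 0, "tz": 0, "ax": 0, "ay": 0, "az": -1}, {"fingers": 1, "tx": 0, "ty": 0, "tz": 0, "ax": 0, "ay": 0, "az": -1}, {"fingers": 1, "tx": 0, "ty": 0, "tz": 0, "ax": 0, "ay": 0, "az": -1}, {"fingers": 1, "tx": 0, "ty": 0, "tz": 0, "ax": 0, "ay": 0, "az": -1}]'

```text
time: 4.65
eef_pos: [0.5495, 0.0319, 0.3934]
tool_rot: [0.764, 0.645, 0.0, 0.0]
force: [0.4, 0.5, -0.3]
gripper_width: 0.997
gripper_force: 0.0
```

Call:
apply_moves --motion '[{"fingers": 1, "tx": 0, "ty": 0, "tz": 0, "ax": 0, "ay": 0, "az": -1}, {"fingers": 1, "tx": 0, "ty": 0, "tz": 0, "ax": 0, "ay": 0, "az": -1}, {"fingers": 1, "tx": 0, "ty": 0, "tz": 0, "ax": 0, "ay": 0, "az": -1}, {"fingers": 1, "tx": 0, "ty": 0, "tz": 0, "ax": 0, "ay": 0, "az": -1}, {"fingers": 1, "tx": 0, "ty": 0, "tz": 0, "ax": 0, "ay": 0, "az": -1}, {"fingers": 1, "tx": 0, "ty": 0, "tz": 0, "ax": 0, "ay": 0, "az": -1}, {"fingers": 1, "tx": 0, "ty": 0, "tz": 0, "ax": 0, "ay": 0, "az": -1}, {"fingers": 1, "tx": 0, "ty": 0, "tz": 0, "ax": 0, "ay": 0, "az": -1}, {"fingers": 1, "tx": 0, "ty": 0, "tz": 0, "ax": 0, "ay": 0, "az": -1}, {"fingers": 1, "tx": 0, "ty": 0, "tz": 0, "ax": 0, "ay": 0, "az": -1}]'

```text
time: 5.65
eef_pos: [0.5496, 0.0319, 0.3934]
tool_rot: [0.171, 0.985, -0.0, 0.0]
force: [-0.3, -0.4, -0.2]
gripper_width: 0.996
gripper_force: 0.0
```

Call:
apply_moves --motion '[{"fingers": 1, "tx": 0, "ty": 0, "tz": 0, "ax": 0, "ay": 0, "az": -1}, {"fingers": 1, "tx": 0, "ty": 0, "tz": 0, "ax": 0, "ay": 0, "az": -1}, {"fingers": 1, "tx": 0, "ty": 0, "tz": 0, "ax": 0, "ay": 0, "az": -0.5}, {"fingers": 1, "tx": 0, "ty": 0, "tz": 0, "ax": 0, "ay": 0, "az": 0}]'

```text
time: 6.05
eef_pos: [0.5496, 0.0319, 0.3933]
tool_rot: [-0.0, 1.0, 0.0, -0.0]
force: [0.8, 0.3, 0.3]
gripper_width: 1.001
gripper_force: 0.0
```

```bash
cat >> h.py <<'E'
def tops(W,m,h=0.012):
    "min-area rect of the points of a mask above the bench"
    p=W[m]; p=p[p[:,2]>h]; z=np.percentile(p[:,2],80); q=p[p[:,2]>h]
    r=cv2.minAreaRect((q[:,:2]*1000).astype(np.float32))
    return np.round(r[0],1),np.round(r[1],1),round(r[2],1),round(z*1000,1)
E
python3 - <<'E'
from h import *
s=env.state(); print(s['time'],s['eef_pos'],Ro.from_quat(s['tool_rot']).as_matrix().round(3),s['joints'])
f=viewer.grab_frame("wrist"); save(f,"w2.png"); np.savez("w2.npz",s=s['eef_pos'],q=s['tool_rot'],**f)
W=world(f,s)
b=(np.abs(W[...,2])<.01); print("bench z",np.nanmedian(W[b][:,2]))
for t in ["rail_1","block","felt_marker","hex_key","pliers","knob","pad","plate_tab","jig"]:
    for r in viewer.trace(f,t):
        m=r["region"]; print(t,round(r["score"],2),np.round(r["bbox"]),np.nanmedian(W[m],0).round(3),np.median(f["pixels"][m],0))
        if t in("rail_1","block"): print("   ",tops(W,m))
E
```

```text
6.05 [0.54958482 0.03185683 0.3932641 ] [[-1. -0. -0.]
 [-0.  1.  0.]
 [ 0.  0. -1.]] [ 0.6904075   0.39274523 -1.17052953  1.21336277  0.36649785  1.75537645
  1.19027607]
bench z 0.00033512489340392637
rail_1 0.96 [ 62. 141.  37.  45.] [ 0.557 -0.4    0.014] [93. 60. 37.]
    (array([ 559.1, -401.7]), array([27.1, 85.6]), 60.5, np.float64(24.6))
rail_1 0.92 [215. 153.  18.  50.] [ 0.581 -0.151  0.012] [140. 139. 139.]
    (array([ 582.8, -147.5]), array([25.5, 85.3]), 84.5, np.float64(24.7))
rail_1 0.87 [174.  72.  48.  48.] [ 0.447 -0.172  0.007] [163. 162. 162.]
    (array([ 446.1, -172.9]), array([84.4, 25.3]), 54.0, np.float64(24.8))
rail_1 0.74 [408.  80.  32.  56.] [0.461 0.226 0.011] [135.5 135.5 135. ]
    (array([461.1, 224.8]), array([25.5, 84.6]), 77.0, np.float64(24.4))
rail_1 0.57 [225.  38.  62.  26.] [ 0.362 -0.077  0.007] [47. 48. 49.]Traceback (most recent call last):
  File "<stdin>", line 9, in <module>
  File "h.py", line 16, in tops
    p=W[m]; p=p[p[:,2]>h]; z=np.percentile(p[:,2],80); q=p[p[:,2]>h]
                             ~~~~~~~~~~~~~^^^^^^^^^^^
    return _quantile_unchecked(
        a, q, axis, out, overwrite_input, method, keepdims, weights)
    return _ureduce(a,
                    func=_quantile_ureduce_func,
    ...<5 lines>...
                    overwrite_input=overwrite_input,
                    method=method)
    r = func(a, **kwargs)
    result = _quantile(arr,
                       quantiles=q,
    ...<2 lines>...
                       out=out,
                       weights=wgt)
    slices_having_nans = np.isnan(arr[-1, ...])
                                  ~~~^^^^^^^^^
IndexError: index -1 is out of bounds for axis 0 with size 0
```

View pics/w2.png

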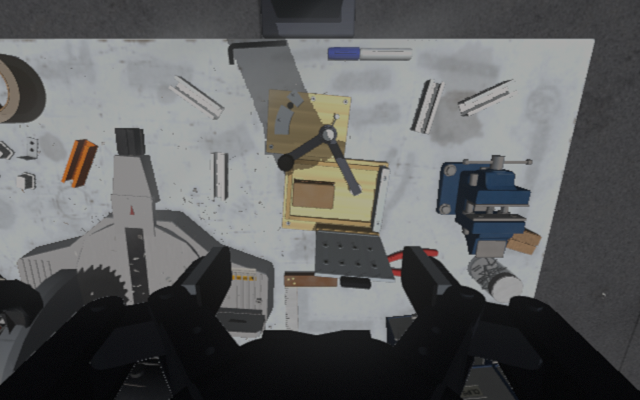

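```bash
cat >> h.py <<'E'
from scipy.optimize import minimize
def box(P,x0,x1,y0,y1): # signed distance, negative inside
    c=np.array([(x0+x1)/2,(y0+y1)/2]); d=np.abs(P-c)-np.array([(x1-x0)/2,(y1-y0)/2])
    return np.linalg.norm(np.maximum(d,0),axis=1)+np.minimum(d.max(1),0)
def fitjig(W,g):
    p=W.reshape(-1,3)*1000; p=p[~np.isnan(p[:,0])]
    p=p[np.hypot(p[:,0]-g[0],p[:,1]-g[1])<230]; z=p[:,2]
    base=p[(z>11)&(z<19)][:,:2]; ben=p[np.abs(z)<4][:,:2]; cur=p[(z>20.5)&(z<25)][:,:2]; fen=p[(z>43.8)&(z<47)][:,:2]
    def loc(q,x): c,s=np.cos(x[2]),np.sin(x[2]); d=q-x[:2]; return np.c_[d[:,0]*c+d[:,1]*s,-d[:,0]*s+d[:,1]*c]
    sd=lambda q:np.minimum(box(q,-65,80,-100,88),box(q,-172,-64,-137,5))
    def bed(q): return box(q,-50,50,-86,70)
    def cost(x):
        B=loc(base,x);N=loc(ben,x);F=loc(fen,x);C=loc(cur,x)
        c=np.clip(sd(B),-0,8).sum()+np.clip(-sd(N),0,8).sum()
        f=box(F,-59,59,70,84); c+=np.clip(f,0,8).sum()*2
        cc=np.minimum(-bed(C),8); c+=np.clip(cc,0,8).sum()
        return c
    best=min((minimize(cost,[g[0],g[1],a],method="Nelder-Mead",options=dict(initial_simplex=[[g[0],g[1],a],[g[0]+8,g[1],a],[g[0],g[1]+8,a],[g[0],g[1],a+.04]],xatol=.01,fatol=.1)) for a in(-.12,-.04,.04,.1)),key=lambda r:r.fun)
    return best.x,best.fun,[len(q) for q in(base,ben,cur,fen)]
def J2w(j,q): c,s=np.cos(j[2]),np.sin(j[2]); return np.array([j[0]+c*q[0]-s*q[1],j[1]+s*q[0]+c*q[1]])
def w2J(j,q): c,s=np.cos(j[2]),np.sin(j[2]); d=np.asarray(q)[...,:2]-j[:2]; return np.stack([c*d[...,0]+s*d[...,1],-s*d[...,0]+c*d[...,1]],-1)
def load(n):
    z=np.load(n); f={k:z[k] for k in z}; s=dict(eef_pos=z["s"],tool_rot=z["q"]) if "q" in f else None
    return f,s
E
python3 - <<'E'
from h import *
f,s=load("w2.npz"); W=world(f,s)
j,c,n=fitjig(W,(610,30)); print(j,c,n)
for nm in("scene0.npz","side0.npz"):
    ff,_=load(nm); print(nm,fitjig(world(ff),(610,30)))
p=W.reshape(-1,3)*1000; p=p[~np.isnan(p[:,0])]; L=w2J(j,p); z=p[:,2]
k=(z>86)&(z<97)&(np.hypot(L[:,0]+59,L[:,1]+94)<40); print("knob",L[k].mean(0),(L[k].max(0)+L[k].min(0))/2,z[k].max())
k=(z>58)&(z<68)&(np.hypot(L[:,0]+107,L[:,1]+30)<25); print("pivot",(L[k].max(0)+L[k].min(0))/2,z[k].max())
k=(z>36)&(z<42)&(np.abs(L[:,0])<48)&(L[:,1]<10)&(L[:,1]>-84); print("block",cv2.minAreaRect(L[k].astype(np.float32)),np.median(z[k]))
# arm leg
k=(z>41)&(z<46)&(L[:,0]>-90)&(L[:,0]<0)&(L[:,1]<55)&(L[:,1]>-30); print("leg",cv2.minAreaRect(L[k].astype(np.float32)),k.sum())
k=(z>100)&(z<185)&(L[:,0]>30)&(L[:,0]<130)&(np.abs(L[:,1]-25)<70); print("plate",np.polyfit(z[k],L[k][:,0],1),z[k].max(),L[k].min(0),L[k].max(0))
# rail D
P=W*1000; m=(P[...,2]>12)&(P[...,2]<30)&(np.hypot(P[...,0]-445,P[...,1]-325)<65); print("D",cv2.minAreaRect(P[m][:,:2].astype(np.float32)))
E
```

```text
[ 6.14471431e+02  7.12274869e+01 -9.60697766e-02] 16587.73555486276 [8455, 25844, 1499, 990]
scene0.npz (array([ 6.12639782e+02,  7.03424478e+01, -1.02268705e-01]), np.float64(4476.1213266777395), [1199, 3264, 290, 168])
side0.npz (array([ 6.11210988e+02,  7.22073598e+01, -9.17932754e-02]), np.float64(5818.4205490964), [1901, 4969, 437, 225])
knob [-58.91892785 -93.51981621] [-58.63023443 -93.34135216] 94.17076700204025
pivot [-105.97300974  -29.88275749] 65.61969213497143
block ((3.2463111877441406, -44.44956970214844), (45.23722457885742, 74.498046875), 1.4955588579177856) 39.289865833814055
leg ((-47.358577728271484, 6.285839080810547), (66.73394012451172, 84.1382064819336), 88.8949203491211) 511
plate [ 0.17846351 54.13243239] 184.35138717638029 [ 71.69001211 -33.4667832 ] [95.07894718 84.571314  ]
D ((445.9954528808594, 326.93115234375), (25.544828414916992, 86.43770599365234), 25.320131301879883)
```

Call:
apply_moves --motion '[{"fingers": 0.5, "tx": -0.71, "ty": -0.06, "tz": 0, "ax": 0, "ay": 0, "az": 0}, {"fingers": 0.5, "tx": -0.71, "ty": -0.06, "tz": 0, "ax": 0, "ay": 0, "az": 0}, {"fingers": 0.5, "tx": -0.71, "ty": -0.06, "tz": 0, "ax": 0, "ay": 0, "az": 0}, {"fingers": 0.5, "tx": 0, "ty": 0, "tz": 0.7, "ax": 0, "ay": 0, "az": 1}, {"fingers": 0.5, "tx": 0, "ty": 0, "tz": 0.7, "ax": 0, "ay": 0, "az": 1}, {"fingers": 0.5, "tx": 0, "ty": 0, "tz": 0.7, "ax": 0, "ay": 0, "az": 1}, {"fingers": 0.5, "tx": 0, "ty": 0, "tz": 0.7, "ax": 0, "ay": 0, "az": 1}, {"fingers": 0.5, "tx": 0, "ty": 0, "tz": 0.7, "ax": 0, "ay": 0, "az": 1}, {"fingers": 0.5, "tx": 0, "ty": 0, "tz": 0.7, "ax": 0, "ay": 0, "az": 1}, {"fingers": 0.5, "tx": 0, "ty": 0, "tz": 0.7, "ax": 0, "ay": 0, "az": 1}]'

```text
time: 7.15
eef_pos: [0.6134, 0.0265, 0.2455]
tool_rot: [0.473, 0.881, -0.0, 0.0]
force: [-0.6, 0.7, 0.6]
gripper_width: 0.749
gripper_force: 0.0
```

Call:
apply_moves --motion '[{"fingers": 0.5, "tx": 0, "ty": 0, "tz": 0.7, "ax": 0, "ay": 0, "az": 1}, {"fingers": 0.5, "tx": 0, "ty": 0, "tz": 0.7, "ax": 0, "ay": 0, "az": 1}, {"fingers": 0.5, "tx": 0, "ty": 0, "tz": 0.7, "ax": 0, "ay": 0, "az": 1}, {"fingers": 0.5, "tx": 0, "ty": 0, "tz": 0.7, "ax": 0, "ay": 0, "az": 1}, {"fingers": 0.5, "tx": 0, "ty": 0, "tz": 0.7, "ax": 0, "ay": 0, "az": 0.94}, {"fingers": 0.5, "tx": 0, "ty": 0, "tz": 0, "ax": 0, "ay": 0, "az": 0}]'

```text
time: 7.75
eef_pos: [0.6117, 0.0262, 0.1385]
tool_rot: [0.742, 0.671, -0.002, -0.001]
force: [-0.6, -0.2, -0.1]
gripper_width: 0.75
gripper_force: 0.0
```

```bash
cat >> h.py <<'E'
JIG=np.array([614.5,71.2,-.096])
def where():
    s=env.state(); e=np.array(s['eef_pos'])*1000; R=Ro.from_quat(s['tool_rot']).as_matrix()
    yaw=np.arctan2(R[1,0],R[0,0]); print("t",round(s['time'],2),"world",e.round(1),"jig",w2J(JIG,e[:2]).round(1),"yaw rel jig deg",round(np.degrees(yaw-JIG[2]),1),"tilt",np.degrees(np.arccos(-R[2,2])).round(2),"w",round(s['gripper_width']*85,1),"F",np.round(s['force'],1)); return s
def shot(n=None,cam="wrist"):
    s=env.state(); f=viewer.grab_frame(cam)
    if n: save(f,n+".png"); np.savez(n+".npz",s=s['eef_pos'],q=s['tool_rot'],**f)
    return f,world(f,s)*1000
def step(jx,jy,z,relyaw=None):
    "units in tool axes to reach jig (jx,jy), height z"
    s=env.state(); e=np.array(s['eef_pos'])*1000; R=Ro.from_quat(s['tool_rot']).as_matrix()
    t=np.r_[J2w(JIG,(jx,jy)),z]; print("tool units",(R.T@(t-e)/30).round(2))
E
python3 - <<'E'
from h import *
where(); f,W=shot("w3")
print(fitjig(W/1000,(614,71)))
L=w2J(JIG,W); z=W[...,2]; k=(z>36)&(z<42)&(np.abs(L[...,0])<48)&(L[...,1]<10)&(L[...,1]>-84); print("block",cv2.minAreaRect(L[k].astype(np.float32)))
step(3.2,-44.4,18)
E
```

```text
t 7.75 world [611.7  26.2 138.5] jig [  1.5 -45.1] yaw rel jig deg 89.7 tilt 0.28 w 63.7 F [-0.6 -0.2 -0.1]
(array([ 6.14554058e+02,  7.03214999e+01, -9.63068986e-02]), np.float64(32691.75469982975), [25352, 50089, 4504, 4729])
block ((-6.922691345214844, -36.41887283325195), (64.83395385742188, 92.2654800415039), 1.2157822847366333)
tool units [0.01 0.04 4.08]
```

Call:
apply_moves --motion '[{"fingers": 0.5, "tx": 0, "ty": 0.05, "tz": 0.8, "ax": 0, "ay": 0, "az": 0}, {"fingers": 0.5, "tx": 0, "ty": 0, "tz": 0.8, "ax": 0, "ay": 0, "az": 0}, {"fingers": 0.5, "tx": 0, "ty": 0, "tz": 0.8, "ax": 0, "ay": 0, "az": 0}, {"fingers": 0.5, "tx": 0, "ty": 0, "tz": 0.8, "ax": 0, "ay": 0, "az": 0}, {"fingers": 0.5, "tx": 0, "ty": 0, "tz": 0.5, "ax": 0, "ay": 0, "az": 0}, {"fingers": 0.5, "tx": 0, "ty": 0, "tz": 0.35, "ax": 0, "ay": 0, "az": 0}, {"fingers": -1, "tx": 0, "ty": 0, "tz": 0, "ax": 0, "ay": 0, "az": 0}, {"fingers": -1, "tx": 0, "ty": 0, "tz": 0, "ax": 0, "ay": 0, "az": 0}, {"fingers": -1, "tx": 0, "ty": 0, "tz": 0, "ax": 0, "ay": 0, "az": 0}, {"fingers": -1, "tx": 0, "ty": 0, "tz": 0, "ax": 0, "ay": 0, "az": 0}]' --force 50

```text
time: 8.8
eef_pos: [0.6156, 0.0267, 0.0208]
tool_rot: [0.74, 0.672, 0.001, 0.001]
force: [0.2, 0.2, -2.1]
gripper_width: 0.512
gripper_force: 52.2
```

Call:
apply_moves --motion '[{"fingers": -1, "tx": 0, "ty": 0, "tz": 0, "ax": 0, "ay": 0, "az": 0}, {"fingers": -1, "tx": 0, "ty": 0, "tz": -0.5, "ax": 0, "ay": 0, "az": 0}]'

```text
time: 9.0
eef_pos: [0.6135, 0.0263, 0.0336]
tool_rot: [0.74, 0.672, -0.001, -0.001]
force: [0.2, -0.5, -0.5]
gripper_width: 0.515
gripper_force: 52.2
```

```bash
python3 - <<'E'
from h import *
where();step(-115,62,60)
E
```

```text
t 9.0 world [613.5  26.3  33.6] jig [  3.3 -44.8] yaw rel jig deg 90.0 tilt 0.19 w 43.8 F [ 0.2 -0.5 -0.5]
tool units [ 3.56 -3.95 -0.87]
```

Call:
apply_moves --motion '[{"fingers": -1, "tx": 0, "ty": 0, "tz": -0.8, "ax": 0, "ay": 0, "az": 0}, {"fingers": -1, "tx": 0, "ty": 0, "tz": -0.8, "ax": 0, "ay": 0, "az": 0}, {"fingers": -1, "tx": 0, "ty": 0, "tz": -0.8, "ax": 0, "ay": 0, "az": 0}, {"fingers": -1, "tx": 0.6, "ty": -0.65, "tz": 0, "ax": 0, "ay": 0, "az": 0}, {"fingers": -1, "tx": 0.6, "ty": -0.65, "tz": 0, "ax": 0, "ay": 0, "az": 0}, {"fingers": -1, "tx": 0.6, "ty": -0.65, "tz": 0, "ax": 0, "ay": 0, "az": 0}, {"fingers": -1, "tx": 0.6, "ty": -0.65, "tz": 0, "ax": 0, "ay": 0, "az": 0}, {"fingers": -1, "tx": 0.6, "ty": -0.65, "tz": 0, "ax": 0, "ay": 0, "az": 0}, {"fingers": -1, "tx": 0.55, "ty": -0.7, "tz": 0, "ax": 0, "ay": 0, "az": 0}, {"fingers": -1, "tx": 0, "ty": 0, "tz": 0, "ax": 0, "ay": 0, "az": 0}]'

```text
time: 10.0
eef_pos: [0.5048, 0.1481, 0.1083]
tool_rot: [0.738, 0.674, 0.0, -0.0]
force: [0.4, 0.7, -0.1]
gripper_width: 0.517
gripper_force: 52.2
```

Call:
apply_moves --motion '[{"fingers": -1, "tx": 0, "ty": 0, "tz": 0.8, "ax": 0, "ay": 0, "az": 0}, {"fingers": -1, "tx": 0, "ty": 0, "tz": 0.8, "ax": 0, "ay": 0, "az": 0}, {"fingers": -1, "tx": 0, "ty": 0, "tz": 0.8, "ax": 0, "ay": 0, "az": 0}, {"fingers": -1, "tx": 0, "ty": 0, "tz": 0.4, "ax": 0, "ay": 0, "az": 0}, {"fingers": -1, "tx": 0, "ty": 0, "tz": 0.3, "ax": 0, "ay": 0, "az": 0}, {"fingers": -1, "tx": 0, "ty": 0, "tz": 0, "ax": 0, "ay": 0, "az": 0}]'

```text
time: 10.6
eef_pos: [0.5071, 0.1439, 0.0135]
tool_rot: [0.741, 0.672, -0.0, -0.0]
force: [0.5, -0.4, -1.6]
gripper_width: 0.515
gripper_force: 52.3
```

```bash
python3 - <<'E'
from h import *
where()
E
```

```text
t 10.6 world [507.1 143.9  13.5] jig [-113.8   62.1] yaw rel jig deg 89.9 tilt 0.05 w 43.7 F [ 0.5 -0.4 -1.6]
```

Call:
apply_moves --motion '[{"fingers": -1, "tx": 0, "ty": 0, "tz": 0.15, "ax": 0, "ay": 0, "az": 0}, {"fingers": -1, "tx": 0, "ty": 0, "tz": 0.1, "ax": 0, "ay": 0, "az": 0}, {"fingers": 0.4, "tx": 0, "ty": 0, "tz": 0, "ax": 0, "ay": 0, "az": 0}, {"fingers": 0.4, "tx": 0, "ty": 0, "tz": 0, "ax": 0, "ay": 0, "az": 0}, {"fingers": 0.4, "tx": 0, "ty": 0, "tz": 0, "ax": 0, "ay": 0, "az": 0}, {"fingers": 0.4, "tx": 0, "ty": 0, "tz": -0.6, "ax": 0, "ay": 0, "az": 0}, {"fingers": 0.4, "tx": 0, "ty": 0, "tz": -1, "ax": 0, "ay": 0, "az": 0}, {"fingers": 0.4, "tx": 0, "ty": 0, "tz": -1, "ax": 0, "ay": 0, "az": 0}, {"fingers": 0.4, "tx": 0, "ty": 0, "tz": -1, "ax": 0, "ay": 0, "az": 0}, {"fingers": 0.4, "tx": 0, "ty": 0, "tz": -1, "ax": 0, "ay": 0, "az": 0}]'

```text
time: 11.6
eef_pos: [0.5071, 0.1442, 0.1458]
tool_rot: [0.74, 0.672, 0.0, 0.0]
force: [0.9, -0.7, 0.2]
gripper_width: 0.702
gripper_force: 0.0
```

Call:
apply_moves --motion '[{"fingers": 0.4, "tx": -0.87, "ty": 0.3, "tz": 0, "ax": 0, "ay": 0, "az": 0}, {"fingers": 0.4, "tx": -0.87, "ty": 0.3, "tz": 0, "ax": 0, "ay": 0, "az": 0}, {"fingers": 0.4, "tx": -0.87, "ty": 0.3, "tz": 0, "ax": 0, "ay": 0, "az": 0}, {"fingers": 0.4, "tx": -0.87, "ty": 0.3, "tz": 0, "ax": 0, "ay": 0, "az": 0}, {"fingers": 0.4, "tx": -0.87, "ty": 0.3, "tz": 0, "ax": 0, "ay": 0, "az": 0}, {"fingers": 0.4, "tx": -0.87, "ty": 0.3, "tz": 0, "ax": 0, "ay": 0, "az": 0}, {"fingers": 0.4, "tx": 0, "ty": 0, "tz": 0, "ax": 0, "ay": 0, "az": 0}]'

```text
time: 12.3
eef_pos: [0.5465, -0.0222, 0.1441]
tool_rot: [0.743, 0.67, -0.001, 0.001]
force: [-0.7, 0.3, -0.0]
gripper_width: 0.704
gripper_force: 0.0
```

```bash
python3 - <<'E'
from h import *
where();step(-58.8,-93.7,66); f,W=shot("w4")
p=W.reshape(-1,3);L=w2J(JIG,p);z=p[:,2]
k=(z>84)&(z<97)&(np.hypot(L[:,0]+59,L[:,1]+94)<30); print("knob",(L[k].max(0)+L[k].min(0))/2,L[k].mean(0),k.sum())
f,W=shot("s4",cam="scene") 
k=(W[...,2]>18)&(W[...,2]<28)&(np.hypot(W[...,0]-507,W[...,1]-144)<60)
if k.sum()>5: print("block",cv2.minAreaRect(W[k][:,:2].astype(np.float32)))
E
```

```text
t 12.3 world [546.5 -22.2 144.1] jig [-58.7 -99.5] yaw rel jig deg 89.6 tilt 0.1 w 59.9 F [-0.7  0.3 -0. ]
tool units [ 0.2 -0.   2.6]
knob [-58.4734374  -93.95125652] [-58.59744282 -92.93690067] 980
block ((523.7175903320312, 138.49053955078125), (79.2933578491211, 82.26557922363281), 83.09440612792969)
```

Call:
apply_moves --motion '[{"fingers": 0.2, "tx": 0.2, "ty": 0, "tz": 0.6, "ax": 0, "ay": 0, "az": 0}, {"fingers": 0.2, "tx": 0, "ty": 0, "tz": 0.6, "ax": 0, "ay": 0, "az": 0}, {"fingers": 0.2, "tx": 0, "ty": 0, "tz": 0.6, "ax": 0, "ay": 0, "az": 0}, {"fingers": 0.2, "tx": 0, "ty": 0, "tz": 0.5, "ax": 0, "ay": 0, "az": 0}, {"fingers": 0.2, "tx": 0, "ty": 0, "tz": 0.3, "ax": 0, "ay": 0, "az": 0}, {"fingers": -1, "tx": 0, "ty": 0, "tz": 0, "ax": 0, "ay": 0, "az": 0}, {"fingers": -1, "tx": 0, "ty": 0, "tz": 0, "ax": 0, "ay": 0, "az": 0}, {"fingers": -1, "tx": 0, "ty": 0, "tz": 0, "ax": 0, "ay": 0, "az": 0}, {"fingers": -1, "tx": 0, "ty": 0, "tz": 0, "ax": 0, "ay": 0, "az": 0}, {"fingers": -1, "tx": 0, "ty": 0, "tz": 0, "ax": 0, "ay": 0, "az": 0}]' --force 60

```text
time: 13.4
eef_pos: [0.5468, -0.0106, 0.0669]
tool_rot: [0.74, 0.672, 0.0, 0.0]
force: [1.1, 1.9, -0.2]
gripper_width: 0.278
gripper_force: 59.1
```

```bash
python3 - <<'E'
from h import *
s=where(); print(s['gripper_force'],s['ft_torque'].round(2))
E
```

```text
t 13.4 world [546.8 -10.6  66.9] jig [-59.6 -88. ] yaw rel jig deg 90.0 tilt 0.06 w 23.6 F [ 1.1  1.9 -0.2]
59.096782207489014 [ 0.34 -0.01  0.02]
```

Call:
apply_moves --motion '[{"fingers": -0.1, "tx": 0, "ty": 0, "tz": 0, "ax": 0, "ay": 0, "az": 0}, {"fingers": -0.1, "tx": 0, "ty": 0, "tz": 0, "ax": 0, "ay": 0, "az": 0}, {"fingers": -0.1, "tx": -0.19, "ty": 0, "tz": 0, "ax": 0, "ay": 0, "az": 0}, {"fingers": -0.1, "tx": 0, "ty": 0, "tz": 0, "ax": 0, "ay": 0, "az": 0}, {"fingers": -1, "tx": 0, "ty": 0, "tz": 0, "ax": 0, "ay": 0, "az": 0}, {"fingers": -1, "tx": 0, "ty": 0, "tz": 0, "ax": 0, "ay": 0, "az": 0}, {"fingers": -1, "tx": 0, "ty": 0, "tz": 0, "ax": 0, "ay": 0, "az": 0}, {"fingers": -1, "tx": 0, "ty": 0, "tz": 0, "ax": 0, "ay": 0, "az": 0}]'

```text
time: 14.2
eef_pos: [0.5462, -0.0172, 0.0665]
tool_rot: [0.741, 0.672, 0.0, 0.0]
force: [2.2, -2.9, 0.3]
gripper_width: 0.281
gripper_force: 58.8
```

Call:
apply_moves --motion '[{"fingers": -1, "tx": -0.1, "ty": -0.16, "tz": 0, "ax": 0, "ay": 0, "az": 0.5}, {"fingers": -1, "tx": -0.1, "ty": -0.16, "tz": 0, "ax": 0, "ay": 0, "az": 0.5}, {"fingers": -1, "tx": -0.1, "ty": -0.16, "tz": 0, "ax": 0, "ay": 0, "az": 0.5}, {"fingers": -1, "tx": -0.1, "ty": -0.16, "tz": 0, "ax": 0, "ay": 0, "az": 0.5}, {"fingers": -1, "tx": -0.1, "ty": -0.16, "tz": 0, "ax": 0, "ay": 0, "az": 0.5}, {"fingers": -1, "tx": -0.1, "ty": -0.16, "tz": 0, "ax": 0, "ay": 0, "az": 0.5}, {"fingers": -1, "tx": 0, "ty": 0, "tz": 0, "ax": 0, "ay": 0, "az": 0}]'

```text
time: 14.9
eef_pos: [0.5143, -0.0283, 0.0667]
tool_rot: [0.865, 0.501, 0.001, 0.002]
force: [5.6, -6.9, -3.9]
gripper_width: 0.283
gripper_force: 59.1
```

```bash
cat >> h.py <<'E'
def knob():
    s=where(); e=w2J(JIG,np.array(s['eef_pos'][:2])*1000); d=e-[-107,-30]
    print("knob r",np.hypot(*d).round(1),"arm angle",(np.radians(-53.1)-np.arctan2(d[1],d[0])).round(3),"yawturn",s['gripper_force'])
    return s
E
python3 - <<'E'
from h import *
knob()
E
```

```text
t 14.9 world [514.3 -28.3  66.7] jig [ -90.2 -108.6] yaw rel jig deg 65.7 tilt 0.18 w 24.1 F [ 5.6 -6.9 -3.9]
knob r 80.4 arm angle 0.433 yawturn 59.08945620059967
```

Call:
apply_moves --motion '[{"fingers": -1, "tx": -0.1, "ty": -0.155, "tz": 0, "ax": 0, "ay": 0, "az": 0.5}, {"fingers": -1, "tx": -0.1, "ty": -0.155, "tz": 0, "ax": 0, "ay": 0, "az": 0.5}, {"fingers": -1, "tx": -0.1, "ty": -0.155, "tz": 0, "ax": 0, "ay": 0, "az": 0.5}, {"fingers": -1, "tx": -0.1, "ty": -0.155, "tz": 0, "ax": 0, "ay": 0, "az": 0.5}, {"fingers": -1, "tx": -0.1, "ty": -0.155, "tz": 0, "ax": 0, "ay": 0, "az": 0.5}, {"fingers": -1, "tx": -0.1, "ty": -0.155, "tz": 0, "ax": 0, "ay": 0, "az": 0.5}, {"fingers": -1, "tx": -0.1, "ty": -0.155, "tz": 0, "ax": 0, "ay": 0, "az": 0.5}, {"fingers": -1, "tx": -0.1, "ty": -0.155, "tz": 0, "ax": 0, "ay": 0, "az": 0.5}, {"fingers": -1, "tx": -0.1, "ty": -0.155, "tz": 0, "ax": 0, "ay": 0, "az": 0.5}, {"fingers": -1, "tx": 0, "ty": 0, "tz": 0, "ax": 0, "ay": 0, "az": 0}]'

```text
time: 15.9
eef_pos: [0.4655, -0.0189, 0.0666]
tool_rot: [0.978, 0.209, -0.0, 0.002]
force: [1.5, -13.8, -0.9]
gripper_width: 0.285
gripper_force: 59.2
```

```bash
python3 - <<'E'
from h import *
knob(); step(-149.1,-98.4,66.7)
E
```

```text
t 15.9 world [465.5 -18.9  66.6] jig [-139.7 -104. ] yaw rel jig deg 29.6 tilt 0.24 w 24.2 F [  1.5 -13.8  -0.9]
knob r 80.9 arm angle 1.06 yawturn 59.22453582286835
tool units [-0.18 -0.32 -0.01]
```

Call:
apply_moves --motion '[{"fingers": -1, "tx": -0.11, "ty": -0.17, "tz": 0, "ax": 0, "ay": 0, "az": 0.5}, {"fingers": -1, "tx": -0.1, "ty": -0.14, "tz": 0, "ax": 0, "ay": 0, "az": 0.45}, {"fingers": -1, "tx": 0, "ty": 0, "tz": 0, "ax": 0, "ay": 0, "az": 0}, {"fingers": -1, "tx": 0, "ty": 0, "tz": 0, "ax": 0, "ay": 0, "az": 0}]'

```text
time: 16.3
eef_pos: [0.4564, -0.0131, 0.0665]
tool_rot: [0.989, 0.145, -0.0, 0.002]
force: [0.5, -15.3, 0.6]
gripper_width: 0.282
gripper_force: 59.7
```

```bash
python3 - <<'E'
from h import *
knob(); step(-148.6,-98.4,66.7)
E
```

```text
t 16.3 world [456.4 -13.1  66.5] jig [-149.3  -99.1] yaw rel jig deg 22.1 tilt 0.24 w 24.0 F [  0.5 -15.3   0.6]
knob r 81.0 arm angle 1.194 yawturn 59.65907692909241
tool units [ 0.03 -0.01 -0.01]
```

Call:
apply_moves --motion '[{"fingers": -1, "tx": 0, "ty": 0, "tz": 0.1, "ax": 0, "ay": 0, "az": 0}, {"fingers": -1, "tx": 0, "ty": 0, "tz": 0.1, "ax": 0, "ay": 0, "az": 0}, {"fingers": -1, "tx": 0, "ty": 0, "tz": 0.1, "ax": 0, "ay": 0, "az": 0}, {"fingers": -1, "tx": 0, "ty": 0, "tz": 0, "ax": 0, "ay": 0, "az": 0}]'

```text
time: 16.7
eef_pos: [0.4563, -0.0131, 0.0571]
tool_rot: [0.989, 0.145, -0.0, 0.002]
force: [3.0, -14.4, -2.4]
gripper_width: 0.285
gripper_force: 59.3
```

```bash
python3 - <<'E'
from h import *
knob()
E
```

```text
t 16.7 world [456.3 -13.1  57.1] jig [-149.3  -99.1] yaw rel jig deg 22.1 tilt 0.22 w 24.2 F [  3.  -14.4  -2.4]
knob r 81.1 arm angle 1.194 yawturn 59.28531289100647
```

Call:
apply_moves --motion '[{"fingers": -1, "tx": 0, "ty": 0, "tz": 0.1, "ax": 0, "ay": 0, "az": 0}, {"fingers": -1, "tx": 0, "ty": 0, "tz": 0.1, "ax": 0, "ay": 0, "az": 0}, {"fingers": -1, "tx": 0, "ty": 0, "tz": 0, "ax": 0, "ay": 0, "az": 0}]'

```text
time: 17.0
eef_pos: [0.4578, -0.0139, 0.0537]
tool_rot: [0.989, 0.145, 0.001, 0.003]
force: [-7.2, -17.7, 27.5]
gripper_width: 0.284
gripper_force: 62.4
```

```bash
python3 - <<'E'
from h import *
knob()
E
```

```text
t 17.0 world [457.8 -13.9  53.7] jig [-147.9  -99.7] yaw rel jig deg 22.2 tilt 0.38 w 24.1 F [ -7.2 -17.7  27.5]
knob r 80.8 arm angle 1.174 yawturn 62.413503527641296
```

Call:
apply_moves --motion '[{"fingers": -1, "tx": 0, "ty": 0, "tz": -0.08, "ax": 0, "ay": 0, "az": 0}, {"fingers": 0.2, "tx": 0, "ty": 0, "tz": 0, "ax": 0, "ay": 0, "az": 0}, {"fingers": 0.2, "tx": 0, "ty": 0, "tz": 0, "ax": 0, "ay": 0, "az": 0}, {"fingers": 0.2, "tx": 0, "ty": 0, "tz": 0, "ax": 0, "ay": 0, "az": 0}, {"fingers": 0.2, "tx": 0, "ty": 0, "tz": -0.6, "ax": 0, "ay": 0, "az": 0}, {"fingers": 0.2, "tx": 0, "ty": 0, "tz": -1, "ax": 0, "ay": 0, "az": 0}, {"fingers": 0.2, "tx": 0, "ty": 0, "tz": -1, "ax": 0, "ay": 0, "az": 0}, {"fingers": 0.2, "tx": 0, "ty": 0, "tz": -1, "ax": 0, "ay": 0, "az": 0}, {"fingers": 0.2, "tx": 0, "ty": 0, "tz": -1, "ax": 0, "ay": 0, "az": 0}, {"fingers": 0.2, "tx": 0, "ty": 0, "tz": 0, "ax": 0, "ay": 0, "az": 0}]'

```text
time: 18.0
eef_pos: [0.4585, -0.0083, 0.1956]
tool_rot: [0.989, 0.147, 0.003, 0.001]
force: [0.1, 0.0, 0.4]
gripper_width: 0.597
gripper_force: 0.0
```

```bash
python3 - <<'E'
from h import *
where(); f,W=shot("side5",cam="side"); L=w2J(JIG,W); z=W[...,2]
k=(z>60)&(z<97)&(np.hypot(L[...,0]+148,L[...,1]+99)<25)
print("knob pts",k.sum(), np.median(L[k],0) if k.sum() else 0, z[k].max() if k.sum() else 0)
k=(z>18)&(z<28)&(np.hypot(W[...,0]-507,W[...,1]-144)<60)
if k.sum()>5: print("block",cv2.minAreaRect(W[k][:,:2].astype(np.float32)))
for r in viewer.trace(f,"rail_1"):
    m=r["region"]; print(round(r["score"],2),np.nanmedian(W[m],0).round(), np.median(f["pixels"][m],0))
cv2.imwrite("pics/c.png",cv2.resize(f["pixels"][160:340,190:430,::-1],None,fx=3.3,fy=3.3,interpolation=cv2.INTER_CUBIC))
E
```

```text
t 18.0 world [458.5  -8.3 195.6] jig [-147.7  -94.1] yaw rel jig deg 22.4 tilt 0.37 w 50.8 F [0.1 0.  0.4]
knob pts 77 [-151.39861333  -91.64113897] 82.63906297444696
block ((523.7086181640625, 145.40597534179688), (78.43718719482422, 82.38826751708984), 84.85929107666016)
0.81 [ 578. -138.   15.] [83. 85. 85.]
0.77 [454. 231.  14.] [89. 92. 92.]
0.75 [440. 336.   3.] [197. 204. 203.]
0.52 [ 443. -167.   15.] [88. 92. 91.]
0.45 [607.  72.  22.] [112. 107.  89.]
0.43 [ 572. -406.   17.] [122.5  67.5   4.5]
```

View pics/c.png

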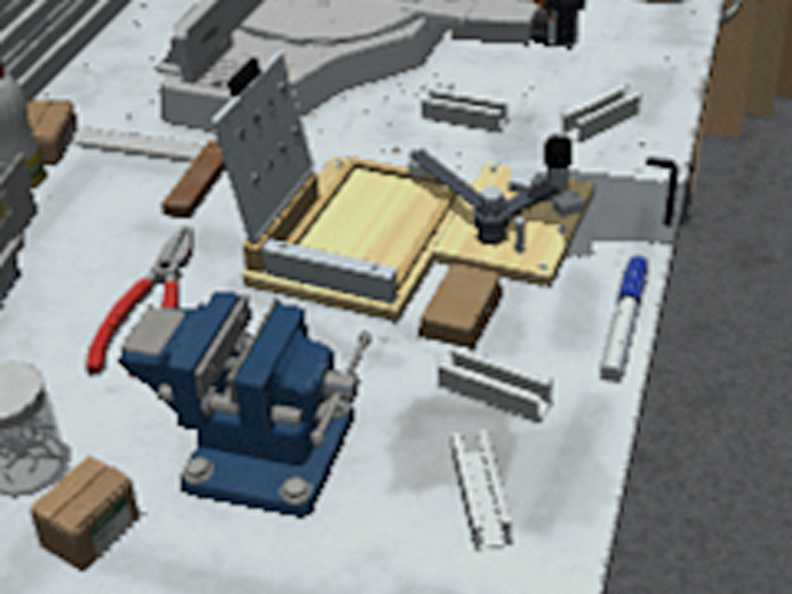

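Call:
apply_moves --motion '[{"fingers": 0.2, "tx": 0, "ty": 0, "tz": 0, "ax": 0, "ay": 0, "az": -1}, {"fingers": 0.2, "tx": 0, "ty": 0, "tz": 0, "ax": 0, "ay": 0, "az": -1}, {"fingers": 0.2, "tx": 0, "ty": 0, "tz": 0, "ax": 0, "ay": 0, "az": -1}, {"fingers": 0.2, "tx": 0, "ty": 0, "tz": 0, "ax": 0, "ay": 0, "az": -1}, {"fingers": 0.2, "tx": 0, "ty": 0, "tz": 0, "ax": 0, "ay": 0, "az": -1}, {"fingers": 0.2, "tx": 0, "ty": 0, "tz": 0, "ax": 0, "ay": 0, "az": -1}, {"fingers": 0.2, "tx": 0, "ty": 0, "tz": 0, "ax": 0, "ay": 0, "az": -1}, {"fingers": 0.2, "tx": 0, "ty": 0, "tz": 0, "ax": 0, "ay": 0, "az": -1}, {"fingers": 0.2, "tx": 0, "ty": 0, "tz": 0, "ax": 0, "ay": 0, "az": -1}, {"fingers": 0.2, "tx": 0, "ty": 0, "tz": 0, "ax": 0, "ay": 0, "az": -1}]'

```text
time: 19.1
eef_pos: [0.4554, -0.0089, 0.1901]
tool_rot: [0.661, 0.75, -0.001, -0.001]
force: [-0.4, -0.2, 0.2]
gripper_width: 0.594
gripper_force: 0.0
```

Call:
apply_moves --motion '[{"fingers": 0.2, "tx": 0, "ty": 0, "tz": 0, "ax": 0, "ay": 0, "az": -1}, {"fingers": 0.2, "tx": 0, "ty": 0, "tz": 0, "ax": 0, "ay": 0, "az": -1}, {"fingers": 0.2, "tx": 0, "ty": 0, "tz": 0, "ax": 0, "ay": 0, "az": -1}, {"fingers": 0.2, "tx": 0, "ty": 0, "tz": 0, "ax": 0, "ay": 0, "az": -1}, {"fingers": 0.2, "tx": 0, "ty": 0, "tz": 0, "ax": 0, "ay": 0, "az": -1}, {"fingers": 0.2, "tx": 0, "ty": 0, "tz": 0, "ax": 0, "ay": 0, "az": -1}, {"fingers": 0.2, "tx": 0, "ty": 0, "tz": 0, "ax": 0, "ay": 0, "az": -1}, {"fingers": 0.2, "tx": 0, "ty": 0, "tz": 0, "ax": 0, "ay": 0, "az": -1}, {"fingers": 0.2, "tx": 0, "ty": 0, "tz": 0, "ax": 0, "ay": 0, "az": -1}, {"fingers": 0.2, "tx": 0, "ty": 0, "tz": 0, "ax": 0, "ay": 0, "az": -0.7}]'

```text
time: 20.1
eef_pos: [0.4554, -0.0089, 0.1901]
tool_rot: [0.045, 0.999, 0.0, -0.001]
force: [-0.0, -0.6, 0.6]
gripper_width: 0.599
gripper_force: 0.0
```

Call:
apply_moves --motion '[{"fingers": 0.2, "tx": -0.76, "ty": -0.7, "tz": 0, "ax": 0, "ay": 0, "az": 0}, {"fingers": 0.2, "tx": -0.76, "ty": -0.7, "tz": 0, "ax": 0, "ay": 0, "az": 0}, {"fingers": 0.2, "tx": -0.76, "ty": -0.7, "tz": 0, "ax": 0, "ay": 0, "az": 0}, {"fingers": 0.2, "tx": -0.76, "ty": -0.7, "tz": 0, "ax": 0, "ay": 0, "az": 0}, {"fingers": 0.2, "tx": -0.76, "ty": -0.7, "tz": 0, "ax": 0, "ay": 0, "az": 0}, {"fingers": 0.2, "tx": -0.76, "ty": -0.7, "tz": 0, "ax": 0, "ay": 0, "az": 0}, {"fingers": 0.2, "tx": 0, "ty": 0, "tz": 0, "ax": 0, "ay": 0, "az": 0}]'

```text
time: 20.8
eef_pos: [0.5807, -0.1516, 0.1886]
tool_rot: [0.051, 0.999, 0.0, -0.002]
force: [-0.2, -0.4, -0.6]
gripper_width: 0.601
gripper_force: 0.0
```

```bash
cat >> h.py <<'E'
def rail(W,cx,cy,r=62,rep=True):
    "white rail near world (cx,cy) mm: centre, long axis deg world; units to it"
    k=(W[...,2]>12)&(W[...,2]<28)&(np.hypot(W[...,0]-cx,W[...,1]-cy)<r)
    (c,(w,h),a)=cv2.minAreaRect(W[k][:,:2].astype(np.float32))
    a=a if w>h else a+90
    s=env.state(); R=Ro.from_quat(s['tool_rot']).as_matrix(); e=np.array(s['eef_pos'])*1000
    yaw=np.degrees(np.arctan2(R[1,0],R[0,0])); dy=(a-yaw+90)%180-90
    print("rail c",np.round(c,1),"jig",w2J(JIG,np.array(c)).round(1),"size",round(w,1),round(h,1),"long",round(a,1),"n",k.sum(),"| az units",round(-dy/8,2),"txyz",(R.T@(np.r_[c,6]-e)/30).round(2))
E
python3 - <<'E'
from h import *
where(); f,W=shot("w6"); rail(W,583,-147)
E
```

```text
t 20.8 world [ 580.7 -151.6  188.6] jig [ -12.3 -225. ] yaw rel jig deg 179.7 tilt 0.19 w 51.1 F [-0.2 -0.4 -0.6]
rail c [ 583.3 -139. ] jig [ -10.9 -212.2] size 43.4 85.6 long 173.9 n 803 | az units 0.05 txyz [-0.1   0.34  6.1 ]
```

```bash
python3 - <<'E'
s=open('h.py').read()
s=s.replace("    (c,(w,h),a)=cv2.minAreaRect(W[k]","    k=cv2.morphologyEx(k.astype(np.uint8),cv2.MORPH_CLOSE,np.ones((5,5))); n,lab,st,_=cv2.connectedComponentsWithStats(k); k=(lab==1+st[1:,4].argmax())&(W[...,2]>12)&(W[...,2]<28)\n    (c,(w,h),a)=cv2.minAreaRect(W[k]")
open('h.py','w').write(s)
E
python3 - <<'E'
from h import *
where(); f,W=shot("w7"); rail(W,583,-147); f,s=load("w6.npz"); W=world(f,s)*1000; rail(W,583,-147)
print(np.sort(W[...,1][(W[...,2]>12)&(W[...,2]<28)&(np.hypot(W[...,0]-583,W[...,1]+147)<62)])[::40].round())
E
```

```text
t 20.85 world [ 580.  -149.2  188.9] jig [ -13.2 -222.7] yaw rel jig deg 179.8 tilt 0.23 w 50.9 F [-0.3  0.3  0.1]
rail c [ 583.5 -138.9] jig [ -10.7 -212.1] size 5.7 85.8 long 175.0 n 441 | az units -0.06 txyz [-0.12  0.29  6.12]
rail c [ 581.6 -157.6] jig [ -10.8 -230.9] size 6.0 85.3 long 175.1 n 408 | az units -0.08 txyz [-0.12 -0.34  6.12]
[-164. -161. -160. -159. -158. -158. -157. -156. -155. -154. -152. -142.
 -141. -140. -139. -139. -138. -137. -136. -135. -118.]
```

Call:
apply_moves --motion '[{"fingers": 0.2, "tx": -0.08, "ty": 0.02, "tz": 1, "ax": 0, "ay": 0, "az": 0}, {"fingers": 0.2, "tx": 0, "ty": 0, "tz": 1, "ax": 0, "ay": 0, "az": 0}, {"fingers": 0.2, "tx": 0, "ty": 0, "tz": 1, "ax": 0, "ay": 0, "az": 0}, {"fingers": 0.2, "tx": 0, "ty": 0, "tz": 1, "ax": 0, "ay": 0, "az": 0}, {"fingers": 0.2, "tx": 0, "ty": 0, "tz": 1, "ax": 0, "ay": 0, "az": 0}, {"fingers": 0.2, "tx": 0, "ty": 0, "tz": 0.6, "ax": 0, "ay": 0, "az": 0}, {"fingers": 0.2, "tx": 0, "ty": 0, "tz": 0.4, "ax": 0, "ay": 0, "az": 0}, {"fingers": 0.2, "tx": 0, "ty": 0, "tz": 0, "ax": 0, "ay": 0, "az": 0}, {"fingers": 0.2, "tx": 0, "ty": 0, "tz": 0, "ax": 0, "ay": 0, "az": 0}]'

```text
time: 21.8
eef_pos: [0.583, -0.1469, 0.0124]
tool_rot: [0.048, 0.999, 0.0, 0.0]
force: [-0.2, 0.5, -0.0]
gripper_width: 0.599
gripper_force: 0.0
```

```bash
python3 - <<'E'
s=open('h.py').read()
s=s.replace("k=cv2.morphologyEx(k.astype(np.uint8),cv2.MORPH_CLOSE,np.ones((5,5)));","k=cv2.medianBlur(k.astype(np.uint8),3); k0=k; k=cv2.morphologyEx(k,cv2.MORPH_CLOSE,np.ones((35,35)));").replace("st[1:,4].argmax())&(","st[1:,4].argmax())&(k0>0)&(")
open('h.py','w').write(s)
E
python3 - <<'E'
from h import *
where(); f,s=load("w6.npz"); W=world(f,s)*1000; rail(W,583,-147)
E
```

```text
t 21.8 world [ 583.  -146.9   12.4] jig [ -10.4 -220.1] yaw rel jig deg 180.0 tilt 0.04 w 50.9 F [-0.2  0.5 -0. ]
rail c [ 582.6 -148.5] jig [ -10.7 -221.8] size 24.3 85.4 long 175.0 n 793 | az units -0.06 txyz [ 0.01 -0.05  0.21]
```

Call:
apply_moves --motion '[{"fingers": 0.2, "tx": 0, "ty": -0.05, "tz": 0.2, "ax": 0, "ay": 0, "az": 0}, {"fingers": -1, "tx": 0, "ty": 0, "tz": 0, "ax": 0, "ay": 0, "az": 0}, {"fingers": -1, "tx": 0, "ty": 0, "tz": 0, "ax": 0, "ay": 0, "az": 0}, {"fingers": -1, "tx": 0, "ty": 0, "tz": 0, "ax": 0, "ay": 0, "az": 0}, {"fingers": -1, "tx": 0, "ty": 0, "tz": 0, "ax": 0, "ay": 0, "az": 0}, {"fingers": -1, "tx": 0, "ty": 0, "tz": 0, "ax": 0, "ay": 0, "az": 0}]' --force 50

```text
time: 22.4
eef_pos: [0.583, -0.1491, 0.0063]
tool_rot: [0.048, 0.999, -0.0, 0.0]
force: [-1.9, -0.4, 4.9]
gripper_width: 0.283
gripper_force: 50.1
```

```bash
python3 - <<'E'
from h import *
s=where(); print(s['gripper_force']);step(0,38,100)
E
```

```text
t 22.4 world [ 583.  -149.1    6.3] jig [ -10.2 -222.3] yaw rel jig deg 179.9 tilt 0.05 w 24.0 F [-1.9 -0.4  4.9]
50.06352458149195
tool units [-0.33  8.68 -3.12]
```

Call:
apply_moves --motion '[{"fingers": -1, "tx": 0, "ty": 0, "tz": -0.5, "ax": 0, "ay": 0, "az": 0}, {"fingers": -1, "tx": 0, "ty": 0, "tz": -0.9, "ax": 0, "ay": 0, "az": 0}, {"fingers": -1, "tx": 0, "ty": 0, "tz": -0.9, "ax": 0, "ay": 0, "az": 0}, {"fingers": -1, "tx": 0, "ty": 0, "tz": -0.8, "ax": 0, "ay": 0, "az": 0}, {"fingers": -1, "tx": -0.03, "ty": 0.8, "tz": 0, "ax": 0, "ay": 0, "az": 0}, {"fingers": -1, "tx": -0.03, "ty": 0.8, "tz": 0, "ax": 0, "ay": 0, "az": 0}, {"fingers": -1, "tx": -0.03, "ty": 0.8, "tz": 0, "ax": 0, "ay": 0, "az": 0}, {"fingers": -1, "tx": -0.03, "ty": 0.8, "tz": 0, "ax": 0, "ay": 0, "az": 0}, {"fingers": -1, "tx": -0.03, "ty": 0.8, "tz": 0, "ax": 0, "ay": 0, "az": 0}, {"fingers": -1, "tx": -0.03, "ty": 0.8, "tz": 0, "ax": 0, "ay": 0, "az": 0}]'

```text
time: 23.4
eef_pos: [0.6019, -0.0052, 0.0996]
tool_rot: [0.048, 0.999, 0.0, 0.0]
force: [-0.0, 0.0, -1.0]
gripper_width: 0.283
gripper_force: 49.4
```

Call:
apply_moves --motion '[{"fingers": -1, "tx": -0.03, "ty": 0.8, "tz": 0, "ax": 0, "ay": 0, "az": 0}, {"fingers": -1, "tx": -0.03, "ty": 0.8, "tz": 0, "ax": 0, "ay": 0, "az": 0}, {"fingers": -1, "tx": -0.03, "ty": 0.8, "tz": 0, "ax": 0, "ay": 0, "az": 0}, {"fingers": -1, "tx": -0.03, "ty": 0.8, "tz": 0, "ax": 0, "ay": 0, "az": 0}, {"fingers": -1, "tx": -0.03, "ty": 0.68, "tz": 0, "ax": 0, "ay": 0, "az": 0}, {"fingers": -1, "tx": 0, "ty": 0, "tz": 0, "ax": 0, "ay": 0, "az": 0}, {"fingers": -1, "tx": 0, "ty": 0, "tz": 0, "ax": 0, "ay": 0, "az": 0}, {"fingers": -1, "tx": 0, "ty": 0, "tz": 0, "ax": 0, "ay": 0, "az": 0}]'

```text
time: 24.2
eef_pos: [0.6178, 0.1078, 0.0989]
tool_rot: [0.049, 0.999, -0.0, 0.0]
force: [0.9, -0.4, 0.2]
gripper_width: 0.283
gripper_force: 49.4
```

```bash
cat >> h.py <<'E'
def held(W,zlo=None):
    "what is held: points near below TCP, jig frame rel TCP"
    s=env.state(); e=np.array(s['eef_pos'])*1000; L=w2J(JIG,W)-w2J(JIG,e[:2]); z=W[...,2]-e[2]
    k=(np.abs(L[...,0])<60)&(np.abs(L[...,1])<18)&(z>8)&(z<25)
    x=L[...,0][k]; print("held x range",np.percentile(x,[1,99]).round(1),"n",k.sum())
E
python3 - <<'E'
from h import *
s=where(); print(s['gripper_force']);step(0,38,22); f,W=shot("w8"); held(W)
E
```

```text
t 24.2 world [617.8 107.8  98.9] jig [-0.3 36.7] yaw rel jig deg 179.9 tilt 0.05 w 24.1 F [ 0.9 -0.4  0.2]
49.411670342087746
tool units [-0.01  0.05  2.56]
held x range [-43.2  37. ] n 4286
```

View pics/w8.png

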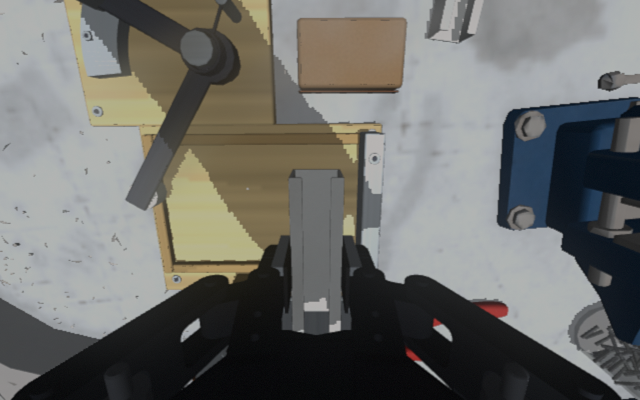

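Call:
apply_moves --motion '[{"fingers": -1, "tx": 0, "ty": 0.05, "tz": 0.7, "ax": 0, "ay": 0, "az": 0}, {"fingers": -1, "tx": 0, "ty": 0, "tz": 0.7, "ax": 0, "ay": 0, "az": 0}, {"fingers": -1, "tx": 0, "ty": 0, "tz": 0.6, "ax": 0, "ay": 0, "az": 0}, {"fingers": -1, "tx": 0, "ty": 0, "tz": 0.4, "ax": 0, "ay": 0, "az": 0}, {"fingers": -1, "tx": 0, "ty": 0, "tz": 0.14, "ax": 0, "ay": 0, "az": 0}, {"fingers": -1, "tx": 0, "ty": 0, "tz": 0, "ax": 0, "ay": 0, "az": 0}, {"fingers": -1, "tx": 0, "ty": 0, "tz": 0, "ax": 0, "ay": 0, "az": 0}]'

```text
time: 24.95
eef_pos: [0.6184, 0.1106, 0.0233]
tool_rot: [0.049, 0.999, 0.0, 0.001]
force: [0.1, 0.7, 0.7]
gripper_width: 0.284
gripper_force: 49.4
```

```bash
python3 - <<'E'
from h import *
s=where()
E
```

```text
t 24.95 world [618.4 110.6  23.3] jig [ 0.1 39.6] yaw rel jig deg 179.9 tilt 0.07 w 24.1 F [0.1 0.7 0.7]
```

Call:
apply_moves --motion '[{"fingers": -1, "tx": 0, "ty": 0, "tz": 0.07, "ax": 0, "ay": 0, "az": 0}, {"fingers": -0.27, "tx": 0, "ty": 0, "tz": 0, "ax": 0, "ay": 0, "az": 0}, {"fingers": -0.27, "tx": 0, "ty": 0, "tz": 0, "ax": 0, "ay": 0, "az": 0}, {"fingers": -0.27, "tx": 0, "ty": 0, "tz": 0, "ax": 0, "ay": 0, "az": 0}, {"fingers": -0.27, "tx": 0, "ty": 0, "tz": -0.4, "ax": 0, "ay": 0, "az": 0}, {"fingers": -0.27, "tx": 0, "ty": 0, "tz": -0.9, "ax": 0, "ay": 0, "az": 0}, {"fingers": -0.27, "tx": 0, "ty": 0, "tz": -1, "ax": 0, "ay": 0, "az": 0}, {"fingers": 0.2, "tx": 0, "ty": 0, "tz": -1, "ax": 0, "ay": 0, "az": 0}, {"fingers": 0.2, "tx": 0, "ty": 0, "tz": -1, "ax": 0, "ay": 0, "az": 0}, {"fingers": 0.2, "tx": 0.9, "ty": 0, "tz": -0.5, "ax": 0, "ay": 0, "az": 0}]'

```text
time: 25.95
eef_pos: [0.5938, 0.113, 0.1683]
tool_rot: [0.05, 0.999, 0.001, 0.003]
force: [0.1, 0.0, -0.3]
gripper_width: 0.601
gripper_force: 0.0
```

Call:
apply_moves --motion '[{"fingers": 0.2, "tx": 0.95, "ty": 0, "tz": 0, "ax": 0, "ay": 0, "az": 0}, {"fingers": 0.2, "tx": 0.95, "ty": 0, "tz": 0, "ax": 0, "ay": 0, "az": 0}, {"fingers": 0.2, "tx": 0.95, "ty": 0.6, "tz": 0, "ax": 0, "ay": 0, "az": 0}, {"fingers": 0.2, "tx": 0.95, "ty": 0.7, "tz": 0, "ax": 0, "ay": 0, "az": 0}, {"fingers": 0.2, "tx": 0.9, "ty": 1, "tz": 0, "ax": 0, "ay": 0, "az": 0.5}, {"fingers": 0.2, "tx": 0, "ty": 1, "tz": 0, "ax": 0, "ay": 0, "az": 0.5}, {"fingers": 0.2, "tx": 0, "ty": 0, "tz": 0, "ax": 0, "ay": 0, "az": 0}, {"fingers": 0.2, "tx": 0, "ty": 0, "tz": 0, "ax": 0, "ay": 0, "az": 0}]'

```text
time: 26.75
eef_pos: [0.4622, 0.2259, 0.1652]
tool_rot: [0.117, 0.993, 0.0, 0.0]
force: [0.8, -0.5, 0.3]
gripper_width: 0.598
gripper_force: 0.0
```

```bash
python3 - <<'E'
from h import *
where(); f,W=shot("w9"); rail(W,461,225)
E
```

```text
t 26.75 world [462.2 225.9 165.2] jig [-166.5  139.4] yaw rel jig deg 172.1 tilt 0.05 w 50.8 F [ 0.8 -0.5  0.3]
rail c [461.  206.6] jig [-165.8  120. ] size 61.0 94.7 long 167.2 n 1131 | az units -0.08 txyz [-0.09 -0.6   5.3 ]
```

```bash
python3 - <<'E'
from h import *
f,s=load("w9.npz"); W=world(f,s)*1000; rail(W,461,228,47)
E
```

```text
rail c [460.3 225.2] jig [-168.3  138.5] size 25.0 85.1 long 167.2 n 973 | az units -0.09 txyz [ 0.08 -0.01  5.3 ]
```

Call:
apply_moves --motion '[{"fingers": 0.2, "tx": 0.07, "ty": 0, "tz": 1, "ax": 0, "ay": 0, "az": -0.08}, {"fingers": 0.2, "tx": 0, "ty": 0, "tz": 1, "ax": 0, "ay": 0, "az": 0}, {"fingers": 0.2, "tx": 0, "ty": 0, "tz": 1, "ax": 0, "ay": 0, "az": 0}, {"fingers": 0.2, "tx": 0, "ty": 0, "tz": 1, "ax": 0, "ay": 0, "az": 0}, {"fingers": 0.2, "tx": 0, "ty": 0, "tz": 0.7, "ax": 0, "ay": 0, "az": 0}, {"fingers": 0.2, "tx": 0, "ty": 0, "tz": 0.5, "ax": 0, "ay": 0, "az": 0}, {"fingers": 0.2, "tx": 0, "ty": 0, "tz": 0, "ax": 0, "ay": 0, "az": 0}, {"fingers": 0.2, "tx": 0, "ty": 0, "tz": 0, "ax": 0, "ay": 0, "az": 0}]'

```text
time: 27.6
eef_pos: [0.4607, 0.2255, 0.009]
tool_rot: [0.113, 0.994, 0.0, 0.0]
force: [-0.3, 0.7, 0.8]
gripper_width: 0.603
gripper_force: 0.0
```

```bash
python3 - <<'E'
from h import *
s=where()
E
```

```text
t 27.6 world [460.7 225.5   9. ] jig [-167.9  138.8] yaw rel jig deg 172.6 tilt 0.02 w 51.2 F [-0.3  0.7  0.8]
```

Call:
apply_moves --motion '[{"fingers": 0.2, "tx": 0, "ty": 0, "tz": 0.08, "ax": 0, "ay": 0, "az": 0}, {"fingers": -1, "tx": 0, "ty": 0, "tz": 0, "ax": 0, "ay": 0, "az": 0}, {"fingers": -1, "tx": 0, "ty": 0, "tz": 0, "ax": 0, "ay": 0, "az": 0}, {"fingers": -1, "tx": 0, "ty": 0, "tz": 0, "ax": 0, "ay": 0, "az": 0}, {"fingers": -1, "tx": 0, "ty": 0, "tz": 0, "ax": 0, "ay": 0, "az": 0}, {"fingers": -1, "tx": 0, "ty": 0, "tz": 0, "ax": 0, "ay": 0, "az": 0}, {"fingers": -1, "tx": 0, "ty": 0, "tz": -0.9, "ax": 0, "ay": 0, "az": 0}, {"fingers": -1, "tx": 0, "ty": 0, "tz": -1, "ax": 0, "ay": 0, "az": 0}, {"fingers": -1, "tx": 0, "ty": 0, "tz": -1, "ax": 0, "ay": 0, "az": 0}, {"fingers": -1, "tx": 0, "ty": 0, "tz": -0.8, "ax": 0, "ay": 0, "az": -0.93}]' --force 50

```text
time: 28.6
eef_pos: [0.4604, 0.226, 0.1189]
tool_rot: [0.047, 0.999, 0.0, 0.001]
force: [0.7, -0.1, 0.1]
gripper_width: 0.283
gripper_force: 49.5
```

Call:
apply_moves --motion '[{"fingers": -1, "tx": -0.6, "ty": -0.8, "tz": 0, "ax": 0, "ay": 0, "az": 0}, {"fingers": -1, "tx": -0.6, "ty": -0.8, "tz": 0, "ax": 0, "ay": 0, "az": 0}, {"fingers": -1, "tx": -0.6, "ty": -0.8, "tz": 0, "ax": 0, "ay": 0, "az": 0}, {"fingers": -1, "tx": -0.7, "ty": -0.8, "tz": 0, "ax": 0, "ay": 0, "az": 0}, {"fingers": -1, "tx": -0.7, "ty": -0.8, "tz": 0, "ax": 0, "ay": 0, "az": 0}, {"fingers": -1, "tx": -0.8, "ty": -0.83, "tz": 0, "ax": 0, "ay": 0, "az": 0}, {"fingers": -1, "tx": -0.8, "ty": 0, "tz": 0, "ax": 0, "ay": 0, "az": 0}, {"fingers": -1, "tx": -0.8, "ty": 0, "tz": 0, "ax": 0, "ay": 0, "az": 0}, {"fingers": -1, "tx": 0, "ty": 0, "tz": 0, "ax": 0, "ay": 0, "az": 0}, {"fingers": -1, "tx": 0, "ty": 0, "tz": 0, "ax": 0, "ay": 0, "az": 0}]'

```text
time: 29.6
eef_pos: [0.6133, 0.0658, 0.1166]
tool_rot: [0.048, 0.999, 0.0, -0.001]
force: [0.1, -0.2, -0.7]
gripper_width: 0.279
gripper_force: 49.5
```

```bash
cat >> h.py <<'E'
def bed(W):
    "rail tops in bed: y profile of points z 30-42, and x extents"
    L=w2J(JIG,W); z=W[...,2]; k=(z>34)&(z<42)&(np.abs(L[...,0])<52)&(L[...,1]>-84)&(L[...,1]<68)
    h,_=np.histogram(L[...,1][k],np.arange(-84,70,4)); print("bed y hist from -84 step 4:",h)
    print("x ext",np.percentile(L[...,0][k],[2,98]).round(1) if k.sum() else None)
E
python3 - <<'E'
from h import *
s=where(); print(s['gripper_force']);step(0,-6,22.5); f,W=shot("w10"); held(W); bed(W)
E
```

```text
t 29.6 world [613.3  65.8 116.6] jig [-0.7 -5.5] yaw rel jig deg 180.0 tilt 0.07 w 23.7 F [ 0.1 -0.2 -0.7]
49.4645987637341
tool units [-0.03 -0.02  3.14]
held x range [-42.5  38.1] n 4282
bed y hist from -84 step 4: [ 50   5   1   5   3   1   3   0   0   0   0   0   0   0   0   0   0   0
   0   0   0   0   0   0   0   0   0 129 447 169   0   0 215 508  61   0
   0   0]
x ext [-42.2  38.4]
```

View pics/w10.png

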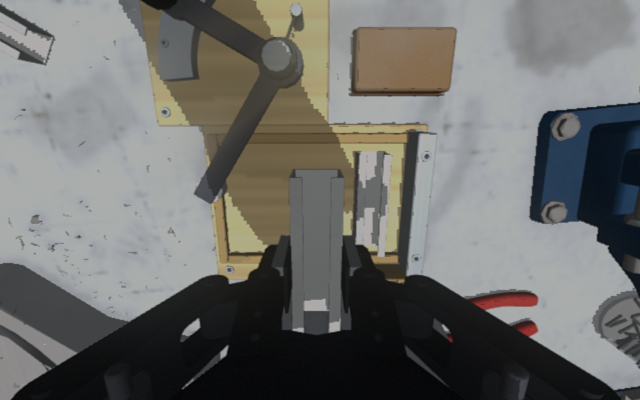

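Call:
apply_moves --motion '[{"fingers": -1, "tx": -0.03, "ty": 0, "tz": 0.8, "ax": 0, "ay": 0, "az": 0}, {"fingers": -1, "tx": 0, "ty": 0, "tz": 0.8, "ax": 0, "ay": 0, "az": 0}, {"fingers": -1, "tx": 0, "ty": 0, "tz": 0.7, "ax": 0, "ay": 0, "az": 0}, {"fingers": -1, "tx": 0, "ty": 0, "tz": 0.5, "ax": 0, "ay": 0, "az": 0}, {"fingers": -1, "tx": 0, "ty": 0, "tz": 0.32, "ax": 0, "ay": 0, "az": 0}, {"fingers": -1, "tx": 0, "ty": 0, "tz": 0, "ax": 0, "ay": 0, "az": 0}, {"fingers": -1, "tx": 0, "ty": 0, "tz": 0, "ax": 0, "ay": 0, "az": 0}]'

```text
time: 30.35
eef_pos: [0.6147, 0.0656, 0.0241]
tool_rot: [0.048, 0.999, 0.0, 0.0]
force: [0.2, -0.3, 0.3]
gripper_width: 0.277
gripper_force: 50.1
```

```bash
python3 - <<'E'
from h import *
s=where()
E
```

```text
t 30.35 world [614.7  65.6  24.1] jig [ 0.8 -5.5] yaw rel jig deg 180.0 tilt 0.05 w 23.5 F [ 0.2 -0.3  0.3]
```

Call:
apply_moves --motion '[{"fingers": -1, "tx": 0, "ty": 0.15, "tz": 0.02, "ax": 0, "ay": 0, "az": 0}, {"fingers": -1, "tx": 0, "ty": 0.15, "tz": 0, "ax": 0, "ay": 0, "az": 0}, {"fingers": -1, "tx": 0, "ty": 0.15, "tz": 0, "ax": 0, "ay": 0, "az": 0}, {"fingers": -1, "tx": 0, "ty": 0.15, "tz": 0, "ax": 0, "ay": 0, "az": 0}, {"fingers": -1, "tx": 0, "ty": 0.1, "tz": 0, "ax": 0, "ay": 0, "az": 0}, {"fingers": -1, "tx": 0, "ty": 0, "tz": 0, "ax": 0, "ay": 0, "az": 0}, {"fingers": -1, "tx": 0, "ty": 0, "tz": 0, "ax": 0, "ay": 0, "az": 0}]'

```text
time: 31.05
eef_pos: [0.6165, 0.0863, 0.0228]
tool_rot: [0.048, 0.999, 0.0, -0.0]
force: [0.5, -0.5, -1.1]
gripper_width: 0.284
gripper_force: 50.1
```

```bash
python3 - <<'E'
from h import *
s=where(); f,W=shot("w11"); bed(W)
E
```

```text
t 31.05 world [616.5  86.3  22.8] jig [ 0.5 15.2] yaw rel jig deg 180.0 tilt 0.01 w 24.1 F [ 0.5 -0.5 -1.1]
bed y hist from -84 step 4: [ 234   41    8    9    9   13    7    0    0    0    0    0    0    0
    0    0    0    0   34   55   47  359 1267  317    0    0  695 1220
   58   39   60  392  804  185    0    0  513  809]
x ext [-42.6  35.3]
```

View pics/w11.png

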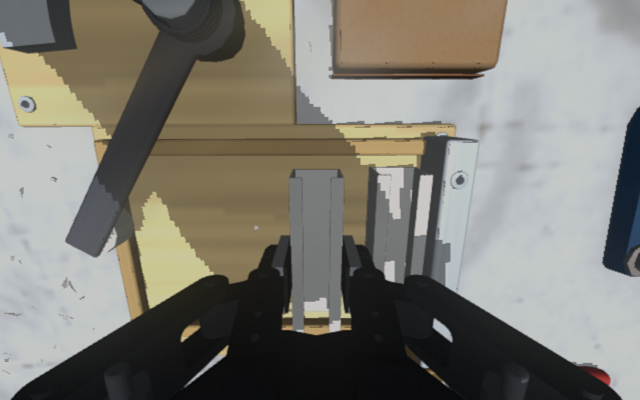

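Call:
apply_moves --motion '[{"fingers": -1, "tx": 0, "ty": 0, "tz": 0.05, "ax": 0, "ay": 0, "az": 0}, {"fingers": -0.3, "tx": 0, "ty": 0, "tz": 0, "ax": 0, "ay": 0, "az": 0}, {"fingers": -0.3, "tx": 0, "ty": 0, "tz": 0, "ax": 0, "ay": 0, "az": 0}, {"fingers": -0.3, "tx": 0, "ty": 0, "tz": 0, "ax": 0, "ay": 0, "az": 0}, {"fingers": -0.3, "tx": 0, "ty": 0, "tz": -0.4, "ax": 0, "ay": 0, "az": 0}, {"fingers": -0.3, "tx": 0, "ty": 0, "tz": -0.9, "ax": 0, "ay": 0, "az": 0}, {"fingers": -0.3, "tx": 0, "ty": 0, "tz": -1, "ax": 0, "ay": 0, "az": 0}, {"fingers": 0.2, "tx": 0, "ty": 0, "tz": -1, "ax": 0, "ay": 0, "az": 0}, {"fingers": 0.2, "tx": 0, "ty": 0, "tz": -1, "ax": 0, "ay": 0, "az": 0}, {"fingers": 0.2, "tx": 0.9, "ty": 0, "tz": -0.6, "ax": 0, "ay": 0, "az": 0}]'

```text
time: 32.1
eef_pos: [0.5922, 0.0885, 0.1717]
tool_rot: [0.049, 0.999, 0.001, 0.002]
force: [0.2, 0.4, 1.0]
gripper_width: 0.597
gripper_force: 0.0
```

Call:
apply_moves --motion '[{"fingers": 0.2, "tx": 0.95, "ty": 0, "tz": 0, "ax": 0, "ay": 0, "az": 0}, {"fingers": 0.2, "tx": 0.95, "ty": 0.2, "tz": 0, "ax": 0, "ay": 0, "az": 0}, {"fingers": 0.2, "tx": 0.95, "ty": 0.6, "tz": 0, "ax": 0, "ay": 0, "az": 0}, {"fingers": 0.2, "tx": 0.95, "ty": 0.7, "tz": 0, "ax": 0, "ay": 0, "az": 0}, {"fingers": 0.2, "tx": 0.95, "ty": 0.9, "tz": 0, "ax": 0, "ay": 0, "az": 0}, {"fingers": 0.2, "tx": 0.8, "ty": 1, "tz": 0, "ax": 0, "ay": 0, "az": 0}, {"fingers": 0.2, "tx": 0, "ty": 1, "tz": 0, "ax": 0, "ay": 0, "az": 0}, {"fingers": 0.2, "tx": 0, "ty": 1, "tz": 0, "ax": 0, "ay": 0, "az": 0}, {"fingers": 0.2, "tx": 0, "ty": 1, "tz": 0, "ax": 0, "ay": 0, "az": 0}, {"fingers": 0.2, "tx": 0, "ty": 1, "tz": 0, "ax": 0, "ay": 0, "az": 0}]'

```text
time: 33.1
eef_pos: [0.4451, 0.327, 0.1694]
tool_rot: [0.048, 0.999, 0.0, 0.001]
force: [0.8, 0.2, 0.7]
gripper_width: 0.593
gripper_force: 0.0
```

Call:
apply_moves --motion '[{"fingers": 0.2, "tx": 0, "ty": 0, "tz": 0, "ax": 0, "ay": 0, "az": 1}, {"fingers": 0.2, "tx": 0, "ty": 0, "tz": 0, "ax": 0, "ay": 0, "az": 1}, {"fingers": 0.2, "tx": 0, "ty": 0, "tz": 0, "ax": 0, "ay": 0, "az": 1}, {"fingers": 0.2, "tx": 0, "ty": 0, "tz": 0, "ax": 0, "ay": 0, "az": 1}, {"fingers": 0.2, "tx": 0, "ty": 0, "tz": 0, "ax": 0, "ay": 0, "az": 1}, {"fingers": 0.2, "tx": 0, "ty": 0, "tz": 0, "ax": 0, "ay": 0, "az": 1}, {"fingers": 0.2, "tx": 0, "ty": 0, "tz": 0, "ax": 0, "ay": 0, "az": 1}, {"fingers": 0.2, "tx": 0, "ty": 0, "tz": 0, "ax": 0, "ay": 0, "az": 0.4}, {"fingers": 0.2, "tx": 0, "ty": 0, "tz": 0, "ax": 0, "ay": 0, "az": 0}, {"fingers": 0.2, "tx": 0, "ty": 0, "tz": 0, "ax": 0, "ay": 0, "az": 0}]'

```text
time: 34.1
eef_pos: [0.445, 0.3259, 0.169]
tool_rot: [0.534, 0.846, 0.0, 0.0]
force: [0.2, -0.0, 0.1]
gripper_width: 0.601
gripper_force: 0.0
```

```bash
python3 - <<'E'
from h import *
where(); f,W=shot("w12"); rail(W,446,327,60)
E
```

```text
t 34.1 world [445.  325.9 169. ] jig [-193.1  237.3] yaw rel jig deg 121.0 tilt 0.05 w 51.1 F [ 0.2 -0.   0.1]
rail c [445.6 327. ] jig [-192.6  238.5] size 25.0 85.0 long 115.3 n 959 | az units 0.02 txyz [0.03 0.03 5.43]
```

Call:
apply_moves --motion '[{"fingers": 0.2, "tx": 0.03, "ty": 0.03, "tz": 1, "ax": 0, "ay": 0, "az": 0}, {"fingers": 0.2, "tx": 0, "ty": 0, "tz": 1, "ax": 0, "ay": 0, "az": 0}, {"fingers": 0.2, "tx": 0, "ty": 0, "tz": 1, "ax": 0, "ay": 0, "az": 0}, {"fingers": 0.2, "tx": 0, "ty": 0, "tz": 1, "ax": 0, "ay": 0, "az": 0}, {"fingers": 0.2, "tx": 0, "ty": 0, "tz": 0.7, "ax": 0, "ay": 0, "az": 0}, {"fingers": 0.2, "tx": 0, "ty": 0, "tz": 0.5, "ax": 0, "ay": 0, "az": 0}, {"fingers": 0.2, "tx": 0, "ty": 0, "tz": 0.23, "ax": 0, "ay": 0, "az": 0}, {"fingers": 0.2, "tx": 0, "ty": 0, "tz": 0, "ax": 0, "ay": 0, "az": 0}, {"fingers": 0.2, "tx": 0, "ty": 0, "tz": 0, "ax": 0, "ay": 0, "az": 0}]'

```text
time: 35.05
eef_pos: [0.4461, 0.3275, 0.0065]
tool_rot: [0.535, 0.845, 0.001, 0.0]
force: [0.0, 0.0, 0.1]
gripper_width: 0.599
gripper_force: 0.0
```

Call:
apply_moves --motion '[{"fingers": -1, "tx": 0, "ty": 0, "tz": 0, "ax": 0, "ay": 0, "az": 0}, {"fingers": -1, "tx": 0, "ty": 0, "tz": 0, "ax": 0, "ay": 0, "az": 0}, {"fingers": -1, "tx": 0, "ty": 0, "tz": 0, "ax": 0, "ay": 0, "az": 0}, {"fingers": -1, "tx": 0, "ty": 0, "tz": 0, "ax": 0, "ay": 0, "az": 0}, {"fingers": -1, "tx": 0, "ty": 0, "tz": 0, "ax": 0, "ay": 0, "az": 0}]' --force 50

```text
time: 35.55
eef_pos: [0.4463, 0.3275, 0.0067]
tool_rot: [0.535, 0.845, 0.001, 0.001]
force: [0.3, -0.6, 6.1]
gripper_width: 0.283
gripper_force: 50.0
```

Call:
apply_moves --motion '[{"fingers": -1, "tx": 0, "ty": 0, "tz": -0.9, "ax": 0, "ay": 0, "az": 0}, {"fingers": -1, "tx": 0, "ty": 0, "tz": -1, "ax": 0, "ay": 0, "az": 0}, {"fingers": -1, "tx": 0, "ty": 0, "tz": -0.8, "ax": 0, "ay": 0, "az": -1}, {"fingers": -1, "tx": 0, "ty": 0, "tz": -0.8, "ax": 0, "ay": 0, "az": -1}, {"fingers": -1, "tx": 0, "ty": 0, "tz": 0, "ax": 0, "ay": 0, "az": -1}, {"fingers": -1, "tx": 0, "ty": 0, "tz": 0, "ax": 0, "ay": 0, "az": -1}, {"fingers": -1, "tx": 0, "ty": 0, "tz": 0, "ax": 0, "ay": 0, "az": -1}, {"fingers": -1, "tx": 0, "ty": 0, "tz": 0, "ax": 0, "ay": 0, "az": -1}, {"fingers": -1, "tx": 0, "ty": 0, "tz": 0, "ax": 0, "ay": 0, "az": -1}, {"fingers": -1, "tx": 0, "ty": 0, "tz": 0, "ax": 0, "ay": 0, "az": -0.38}]'

```text
time: 36.55
eef_pos: [0.4455, 0.3267, 0.1105]
tool_rot: [0.047, 0.999, -0.0, 0.0]
force: [-0.5, -0.1, -1.3]
gripper_width: 0.288
gripper_force: 49.3
```

```bash
python3 - <<'E'
from h import *
s=where(); print(s['gripper_force']);step(0,-30,118)
E
```

```text
t 36.55 world [445.5 326.7 110.5] jig [-192.7  238.1] yaw rel jig deg 180.2 tilt 0.0 w 24.4 F [-0.5 -0.1 -1.3]
49.25498750992119
tool units [-6.4  -8.96 -0.25]
```

Call:
apply_moves --motion '[{"fingers": -1, "tx": 0, "ty": -0.9, "tz": -0.2, "ax": 0, "ay": 0, "az": 0}, {"fingers": -1, "tx": 0, "ty": -0.9, "tz": 0, "ax": 0, "ay": 0, "az": 0}, {"fingers": -1, "tx": -0.4, "ty": -0.9, "tz": 0, "ax": 0, "ay": 0, "az": 0}, {"fingers": -1, "tx": -0.6, "ty": -0.9, "tz": 0, "ax": 0, "ay": 0, "az": 0}, {"fingers": -1, "tx": -0.6, "ty": -0.9, "tz": 0, "ax": 0, "ay": 0, "az": 0}, {"fingers": -1, "tx": -0.8, "ty": -0.9, "tz": 0, "ax": 0, "ay": 0, "az": 0}, {"fingers": -1, "tx": -0.8, "ty": -0.9, "tz": 0, "ax": 0, "ay": 0, "az": 0}, {"fingers": -1, "tx": -0.8, "ty": -0.9, "tz": 0, "ax": 0, "ay": 0, "az": 0}, {"fingers": -1, "tx": -0.8, "ty": -0.9, "tz": 0, "ax": 0, "ay": 0, "az": 0}, {"fingers": -1, "tx": -0.8, "ty": -0.86, "tz": 0, "ax": 0, "ay": 0, "az": 0}]'

```text
time: 37.55
eef_pos: [0.587, 0.0412, 0.1166]
tool_rot: [0.049, 0.999, -0.0, 0.0]
force: [0.7, 1.0, -0.6]
gripper_width: 0.282
gripper_force: 49.4
```

Call:
apply_moves --motion '[{"fingers": -1, "tx": -0.8, "ty": 0, "tz": 0, "ax": 0, "ay": 0, "az": 0}, {"fingers": -1, "tx": 0, "ty": 0, "tz": 0, "ax": 0, "ay": 0, "az": 0}, {"fingers": -1, "tx": 0, "ty": 0, "tz": 0, "ax": 0, "ay": 0, "az": 0}]'

```text
time: 37.85
eef_pos: [0.61, 0.0409, 0.1161]
tool_rot: [0.049, 0.999, 0.0, -0.0]
force: [-0.6, 0.5, -0.0]
gripper_width: 0.282
gripper_force: 49.4
```

```bash
python3 - <<'E'
from h import *
s=where(); print(s['gripper_force']);step(0,-30,22.5); f,W=shot("w13"); held(W); bed(W)
E
```

```text
t 37.85 world [610.   40.9 116.1] jig [ -1.6 -30.6] yaw rel jig deg 179.9 tilt 0.06 w 24.0 F [-0.6  0.5 -0. ]
49.37382104806602
tool units [-0.06  0.02  3.12]
held x range [-42.   37.9] n 4259
bed y hist from -84 step 4: [ 35   6   5   2   1   0   1   0   0   0   0   0   0   0   0   0   0   0
   0   0   0 210 439  82   0   0 309 469   3   0   0  92 615 238   0   0
 193 501]
x ext [-42.   39.8]
```

Call:
apply_moves --motion '[{"fingers": -1, "tx": -0.04, "ty": 0, "tz": 0.8, "ax": 0, "ay": 0, "az": 0}, {"fingers": -1, "tx": 0, "ty": 0, "tz": 0.8, "ax": 0, "ay": 0, "az": 0}, {"fingers": -1, "tx": 0, "ty": 0, "tz": 0.7, "ax": 0, "ay": 0, "az": 0}, {"fingers": -1, "tx": 0, "ty": 0, "tz": 0.5, "ax": 0, "ay": 0, "az": 0}, {"fingers": -1, "tx": 0, "ty": 0, "tz": 0.32, "ax": 0, "ay": 0, "az": 0}, {"fingers": -1, "tx": 0, "ty": 0, "tz": 0, "ax": 0, "ay": 0, "az": 0}, {"fingers": -1, "tx": 0, "ty": 0, "tz": 0, "ax": 0, "ay": 0, "az": 0}]'

```text
time: 38.6
eef_pos: [0.6116, 0.0408, 0.0234]
tool_rot: [0.049, 0.999, 0.0, 0.0]
force: [0.5, 0.4, -0.4]
gripper_width: 0.287
gripper_force: 50.0
```

Call:
apply_moves --motion '[{"fingers": -1, "tx": 0, "ty": 0.15, "tz": 0, "ax": 0, "ay": 0, "az": 0}, {"fingers": -1, "tx": 0, "ty": 0.15, "tz": 0, "ax": 0, "ay": 0, "az": 0}, {"fingers": -1, "tx": 0, "ty": 0.15, "tz": 0, "ax": 0, "ay": 0, "az": 0}, {"fingers": -1, "tx": 0, "ty": 0.15, "tz": 0, "ax": 0, "ay": 0, "az": 0}, {"fingers": -1, "tx": 0, "ty": 0.1, "tz": 0, "ax": 0, "ay": 0, "az": 0}, {"fingers": -1, "tx": 0, "ty": 0, "tz": 0, "ax": 0, "ay": 0, "az": 0}, {"fingers": -1, "tx": 0, "ty": 0, "tz": 0, "ax": 0, "ay": 0, "az": 0}]'

```text
time: 39.3
eef_pos: [0.6134, 0.0614, 0.0228]
tool_rot: [0.049, 0.999, 0.0, -0.0]
force: [-0.3, -0.3, -1.3]
gripper_width: 0.281
gripper_force: 50.0
```

```bash
python3 - <<'E'
from h import *
s=where(); f,W=shot("w14"); bed(W)
E
```

```text
t 39.3 world [613.4  61.4  22.8] jig [-0.2 -9.8] yaw rel jig deg 179.9 tilt 0.01 w 23.9 F [-0.3 -0.3 -1.3]
bed y hist from -84 step 4: [ 158   25    5    8    9    4    7    0    0    0    0    0   50   40
   56  660 1244    0    0    0 1014  903   61   39   59  556  757    9
    0    0  699  754  948  380    0    0  436 1046]
x ext [-42.7  32.9]
```

Call:
apply_moves --motion '[{"fingers": -1, "tx": 0, "ty": 0, "tz": 0.05, "ax": 0, "ay": 0, "az": 0}, {"fingers": -0.33, "tx": 0, "ty": 0, "tz": 0, "ax": 0, "ay": 0, "az": 0}, {"fingers": -0.33, "tx": 0, "ty": 0, "tz": 0, "ax": 0, "ay": 0, "az": 0}, {"fingers": -0.33, "tx": 0, "ty": 0, "tz": 0, "ax": 0, "ay": 0, "az": 0}, {"fingers": -0.33, "tx": 0, "ty": 0, "tz": -0.4, "ax": 0, "ay": 0, "az": 0}, {"fingers": -0.33, "tx": 0, "ty": 0, "tz": -0.9, "ax": 0, "ay": 0, "az": 0}, {"fingers": -0.33, "tx": 0, "ty": 0, "tz": -1, "ax": 0, "ay": 0, "az": 0}, {"fingers": 0.2, "tx": 0, "ty": 0, "tz": -1, "ax": 0, "ay": 0, "az": 0}, {"fingers": 0.2, "tx": 0, "ty": 0, "tz": -1, "ax": 0, "ay": 0, "az": 0}, {"fingers": 0.2, "tx": 0, "ty": -0.9, "tz": -0.6, "ax": 0, "ay": 0, "az": 0}]'

```text
time: 40.35
eef_pos: [0.6113, 0.0398, 0.1726]
tool_rot: [0.046, 0.999, 0.002, 0.002]
force: [0.5, -0.5, 1.2]
gripper_width: 0.6
gripper_force: 0.0
```

Call:
apply_moves --motion '[{"fingers": 0.2, "tx": 0.53, "ty": -0.82, "tz": 0, "ax": 0, "ay": 0, "az": 0}, {"fingers": 0.2, "tx": 0.53, "ty": -0.82, "tz": 0, "ax": 0, "ay": 0, "az": 0}, {"fingers": 0.2, "tx": 0.53, "ty": -0.82, "tz": 0, "ax": 0, "ay": 0, "az": 0}, {"fingers": 0.2, "tx": 0.53, "ty": -0.82, "tz": 0, "ax": 0, "ay": 0, "az": 0}, {"fingers": 0.2, "tx": 0.53, "ty": -0.82, "tz": 0, "ax": 0, "ay": 0, "az": 0}, {"fingers": 0.2, "tx": 0.53, "ty": -0.82, "tz": 0, "ax": 0, "ay": 0, "az": 0}, {"fingers": 0.2, "tx": 0.53, "ty": -0.82, "tz": 0, "ax": 0, "ay": 0, "az": 0}, {"fingers": 0.2, "tx": 0.53, "ty": -0.82, "tz": 0, "ax": 0, "ay": 0, "az": 0}, {"fingers": 0.2, "tx": 0.53, "ty": -0.82, "tz": 0, "ax": 0, "ay": 0, "az": 0}, {"fingers": 0.2, "tx": 0, "ty": 0, "tz": 0, "ax": 0, "ay": 0, "az": 1}]'

```text
time: 41.35
eef_pos: [0.4444, -0.1756, 0.1691]
tool_rot: [0.121, 0.993, -0.001, -0.0]
force: [-0.7, -0.1, 0.2]
gripper_width: 0.601
gripper_force: 0.0
```

Call:
apply_moves --motion '[{"fingers": 0.2, "tx": 0, "ty": 0, "tz": 0, "ax": 0, "ay": 0, "az": 1}, {"fingers": 0.2, "tx": 0, "ty": 0, "tz": 0, "ax": 0, "ay": 0, "az": 1}, {"fingers": 0.2, "tx": 0, "ty": 0, "tz": 0, "ax": 0, "ay": 0, "az": 1}, {"fingers": 0.2, "tx": 0, "ty": 0, "tz": 0, "ax": 0, "ay": 0, "az": 1}, {"fingers": 0.2, "tx": 0, "ty": 0, "tz": 0, "ax": 0, "ay": 0, "az": 1}, {"fingers": 0.2, "tx": 0, "ty": 0, "tz": 0, "ax": 0, "ay": 0, "az": 1}, {"fingers": 0.2, "tx": 0, "ty": 0, "tz": 0, "ax": 0, "ay": 0, "az": 1}, {"fingers": 0.2, "tx": 0, "ty": 0, "tz": 0, "ax": 0, "ay": 0, "az": 1}, {"fingers": 0.2, "tx": 0, "ty": 0, "tz": 0, "ax": 0, "ay": 0, "az": 1}, {"fingers": 0.2, "tx": 0, "ty": 0, "tz": 0, "ax": 0, "ay": 0, "az": 1}]'

```text
time: 42.35
eef_pos: [0.447, -0.1714, 0.1694]
tool_rot: [0.731, 0.683, 0.0, 0.001]
force: [-0.3, 0.3, -0.8]
gripper_width: 0.601
gripper_force: 0.0
```

Call:
apply_moves --motion '[{"fingers": 0.2, "tx": 0, "ty": 0, "tz": 0, "ax": 0, "ay": 0, "az": 1}, {"fingers": 0.2, "tx": 0, "ty": 0, "tz": 0, "ax": 0, "ay": 0, "az": 1}, {"fingers": 0.2, "tx": 0, "ty": 0, "tz": 0, "ax": 0, "ay": 0, "az": 1}, {"fingers": 0.2, "tx": 0, "ty": 0, "tz": 0, "ax": 0, "ay": 0, "az": 1}, {"fingers": 0.2, "tx": 0, "ty": 0, "tz": 0, "ax": 0, "ay": 0, "az": 0}, {"fingers": 0.2, "tx": 0, "ty": 0, "tz": 0, "ax": 0, "ay": 0, "az": 0}]'

```text
time: 42.95
eef_pos: [0.4469, -0.1716, 0.169]
tool_rot: [0.888, 0.459, 0.0, 0.0]
force: [0.9, 0.5, 0.4]
gripper_width: 0.602
gripper_force: 0.0
```

```bash
python3 - <<'E'
from h import *
where(); f,W=shot("w15"); rail(W,446,-173,60)
E
```

```text
t 42.95 world [ 446.9 -171.6  169. ] jig [-143.6 -257.7] yaw rel jig deg 60.1 tilt 0.05 w 51.1 F [0.9 0.5 0.4]
rail c [ 445.5 -174.9] jig [-144.7 -261.1] size 86.0 25.0 long 54.0 n 950 | az units 0.08 txyz [-0.11  0.02  5.43]
```

Call:
apply_moves --motion '[{"fingers": 0.2, "tx": -0.11, "ty": 0.02, "tz": 1, "ax": 0, "ay": 0, "az": 0.08}, {"fingers": 0.2, "tx": 0, "ty": 0, "tz": 1, "ax": 0, "ay": 0, "az": 0}, {"fingers": 0.2, "tx": 0, "ty": 0, "tz": 1, "ax": 0, "ay": 0, "az": 0}, {"fingers": 0.2, "tx": 0, "ty": 0, "tz": 1, "ax": 0, "ay": 0, "az": 0}, {"fingers": 0.2, "tx": 0, "ty": 0, "tz": 0.7, "ax": 0, "ay": 0, "az": 0}, {"fingers": 0.2, "tx": 0, "ty": 0, "tz": 0.5, "ax": 0, "ay": 0, "az": 0}, {"fingers": 0.2, "tx": 0, "ty": 0, "tz": 0.23, "ax": 0, "ay": 0, "az": 0}, {"fingers": 0.2, "tx": 0, "ty": 0, "tz": 0, "ax": 0, "ay": 0, "az": 0}, {"fingers": 0.2, "tx": 0, "ty": 0, "tz": 0, "ax": 0, "ay": 0, "az": 0}]'

```text
time: 43.9
eef_pos: [0.4458, -0.175, 0.0061]
tool_rot: [0.892, 0.452, 0.0, 0.0]
force: [0.8, -0.1, 0.2]
gripper_width: 0.597
gripper_force: 0.0
```

Call:
apply_moves --motion '[{"fingers": -1, "tx": 0, "ty": 0, "tz": 0, "ax": 0, "ay": 0, "az": 0}, {"fingers": -1, "tx": 0, "ty": 0, "tz": 0, "ax": 0, "ay": 0, "az": 0}, {"fingers": -1, "tx": 0, "ty": 0, "tz": 0, "ax": 0, "ay": 0, "az": 0}, {"fingers": -1, "tx": 0, "ty": 0, "tz": 0, "ax": 0, "ay": 0, "az": 0}, {"fingers": -1, "tx": 0, "ty": 0, "tz": 0, "ax": 0, "ay": 0, "az": 0}]' --force 50

```text
time: 44.4
eef_pos: [0.4461, -0.1752, 0.0065]
tool_rot: [0.892, 0.452, 0.001, 0.001]
force: [-1.1, 0.3, 5.9]
gripper_width: 0.285
gripper_force: 50.3
```

Call:
apply_moves --motion '[{"fingers": -1, "tx": 0, "ty": 0, "tz": -0.9, "ax": 0, "ay": 0, "az": 0}, {"fingers": -1, "tx": 0, "ty": 0, "tz": -1, "ax": 0, "ay": 0, "az": 0}, {"fingers": -1, "tx": 0, "ty": 0, "tz": -0.9, "ax": 0, "ay": 0, "az": -1}, {"fingers": -1, "tx": 0, "ty": 0, "tz": -0.9, "ax": 0, "ay": 0, "az": -1}, {"fingers": -1, "tx": 0, "ty": 0, "tz": 0, "ax": 0, "ay": 0, "az": -1}, {"fingers": -1, "tx": 0, "ty": 0, "tz": 0, "ax": 0, "ay": 0, "az": -1}, {"fingers": -1, "tx": 0, "ty": 0, "tz": 0, "ax": 0, "ay": 0, "az": -1}, {"fingers": -1, "tx": 0, "ty": 0, "tz": 0, "ax": 0, "ay": 0, "az": -1}, {"fingers": -1, "tx": 0, "ty": 0, "tz": 0, "ax": 0, "ay": 0, "az": -1}, {"fingers": -1, "tx": 0, "ty": 0, "tz": 0, "ax": 0, "ay": 0, "az": -1}]'

```text
time: 45.4
eef_pos: [0.4451, -0.1749, 0.1166]
tool_rot: [0.515, 0.857, -0.0, 0.0]
force: [0.3, 0.7, -1.2]
gripper_width: 0.282
gripper_force: 49.4
```

Call:
apply_moves --motion '[{"fingers": -1, "tx": 0, "ty": 0, "tz": 0, "ax": 0, "ay": 0, "az": -1}, {"fingers": -1, "tx": 0, "ty": 0, "tz": 0, "ax": 0, "ay": 0, "az": -1}, {"fingers": -1, "tx": 0, "ty": 0, "tz": 0, "ax": 0, "ay": 0, "az": -1}, {"fingers": -1, "tx": 0, "ty": 0, "tz": 0, "ax": 0, "ay": 0, "az": -1}, {"fingers": -1, "tx": 0, "ty": 0, "tz": 0, "ax": 0, "ay": 0, "az": -1}, {"fingers": -1, "tx": 0, "ty": 0, "tz": 0, "ax": 0, "ay": 0, "az": -1}, {"fingers": -1, "tx": 0, "ty": 0, "tz": 0, "ax": 0, "ay": 0, "az": -1}, {"fingers": -1, "tx": 0, "ty": 0, "tz": 0, "ax": 0, "ay": 0, "az": -0.07}, {"fingers": -1, "tx": 0, "ty": 0, "tz": 0, "ax": 0, "ay": 0, "az": 0}]'

```text
time: 46.3
eef_pos: [0.4451, -0.1749, 0.1165]
tool_rot: [0.052, 0.999, -0.0, 0.0]
force: [0.1, 0.2, -1.7]
gripper_width: 0.285
gripper_force: 49.4
```

```bash
python3 - <<'E'
from h import *
s=where(); print(s['gripper_force']);step(0,-54,118); f,W=shot("w16"); held(W)
E
```

```text
t 46.3 world [ 445.1 -174.9  116.5] jig [-145.  -261.2] yaw rel jig deg 179.6 tilt 0.0 w 24.2 F [ 0.1  0.2 -1.7]
49.39635872840881
tool units [-4.78  6.94 -0.05]
held x range [-42.   37.1] n 4225
```

Call:
apply_moves --motion '[{"fingers": -1, "tx": -0.45, "ty": 0.7, "tz": 0, "ax": 0, "ay": 0, "az": -0.05}, {"fingers": -1, "tx": -0.45, "ty": 0.7, "tz": 0, "ax": 0, "ay": 0, "az": 0}, {"fingers": -1, "tx": -0.5, "ty": 0.7, "tz": 0, "ax": 0, "ay": 0, "az": 0}, {"fingers": -1, "tx": -0.5, "ty": 0.7, "tz": 0, "ax": 0, "ay": 0, "az": 0}, {"fingers": -1, "tx": -0.5, "ty": 0.7, "tz": 0, "ax": 0, "ay": 0, "az": 0}, {"fingers": -1, "tx": -0.5, "ty": 0.7, "tz": 0, "ax": 0, "ay": 0, "az": 0}, {"fingers": -1, "tx": -0.5, "ty": 0.7, "tz": 0, "ax": 0, "ay": 0, "az": 0}, {"fingers": -1, "tx": -0.5, "ty": 0.7, "tz": 0, "ax": 0, "ay": 0, "az": 0}, {"fingers": -1, "tx": -0.5, "ty": 0.7, "tz": 0, "ax": 0, "ay": 0, "az": 0}, {"fingers": -1, "tx": -0.5, "ty": 0.7, "tz": 0, "ax": 0, "ay": 0, "az": 0}]'

```text
time: 47.35
eef_pos: [0.6118, 0.0212, 0.1162]
tool_rot: [0.048, 0.999, -0.0, -0.0]
force: [0.1, 0.4, -0.3]
gripper_width: 0.284
gripper_force: 49.4
```

Call:
apply_moves --motion '[{"fingers": -1, "tx": 0, "ty": 0, "tz": 0, "ax": 0, "ay": 0, "az": 0}, {"fingers": -1, "tx": 0, "ty": 0, "tz": 0, "ax": 0, "ay": 0, "az": 0}, {"fingers": -1, "tx": 0, "ty": 0, "tz": 0, "ax": 0, "ay": 0, "az": 0}]'

```text
time: 47.65
eef_pos: [0.6107, 0.0195, 0.1162]
tool_rot: [0.047, 0.999, -0.0, -0.0]
force: [0.0, 0.0, -0.9]
gripper_width: 0.281
gripper_force: 49.4
```

```bash
python3 - <<'E'
from h import *
s=where(); print(s['gripper_force']);step(4,-52,40); f,W=shot("w17"); held(W); bed(W)
L=w2J(JIG,W);z=W[...,2]
k=(z>36)&(z<42)&(np.abs(L[...,0])<40)&(L[...,1]>-40)&(L[...,1]<10); print("rail3 right face",np.percentile(L[...,1][k],[0.5,2,5]).round(1))
E
```

```text
t 47.65 world [610.7  19.5 116.2] jig [  1.2 -51.8] yaw rel jig deg 180.1 tilt 0.06 w 23.9 F [ 0.   0.  -0.9]
49.408416990190744
tool units [-0.09 -0.    2.54]
held x range [-42.1  37.2] n 4233
bed y hist from -84 step 4: [ 32   6   1   4   2   1   0   0   0   0   0   0   0   0   0 317 409   0
   0   0 463 324   0   0   0 417 511  13   0   0 414 449 573 239   0   0
 197 514]
x ext [-41.8  40.4]
rail3 right face [-22.5 -22.4 -22. ]
```

View pics/w17.png

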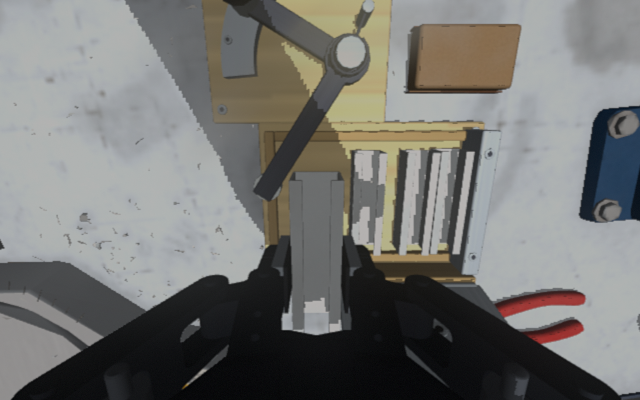

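Call:
apply_moves --motion '[{"fingers": -1, "tx": -0.09, "ty": 0, "tz": 0.8, "ax": 0, "ay": 0, "az": 0}, {"fingers": -1, "tx": 0, "ty": 0, "tz": 0.8, "ax": 0, "ay": 0, "az": 0}, {"fingers": -1, "tx": 0, "ty": 0, "tz": 0.6, "ax": 0, "ay": 0, "az": 0}, {"fingers": -1, "tx": 0, "ty": 0, "tz": 0.3, "ax": 0, "ay": 0, "az": 0}, {"fingers": -1, "tx": 0, "ty": 0, "tz": 0.3, "ax": 0, "ay": 0, "az": 0}, {"fingers": -1, "tx": 0, "ty": 0, "tz": 0.32, "ax": 0, "ay": 0, "az": 0}, {"fingers": -1, "tx": 0, "ty": 0, "tz": 0, "ax": 0, "ay": 0, "az": 0}, {"fingers": -1, "tx": 0, "ty": 0, "tz": 0, "ax": 0, "ay": 0, "az": 0}]'

```text
time: 48.5
eef_pos: [0.6141, 0.0203, 0.0232]
tool_rot: [0.046, 0.999, 0.0, 0.0]
force: [0.7, -0.4, -1.4]
gripper_width: 0.283
gripper_force: 49.4
```

```bash
python3 - <<'E'
from h import *
s=where()
E
```

```text
t 48.5 world [614.1  20.3  23.2] jig [  4.5 -50.7] yaw rel jig deg 180.2 tilt 0.03 w 24.1 F [ 0.7 -0.4 -1.4]
```

Clear descent. Slide, release, lift.

Call:
apply_moves --motion '[{"fingers": -1, "tx": 0.03, "ty": 0.14, "tz": 0, "ax": 0, "ay": 0, "az": 0}, {"fingers": -1, "tx": 0.03, "ty": 0.14, "tz": 0, "ax": 0, "ay": 0, "az": 0}, {"fingers": -1, "tx": 0.04, "ty": 0.14, "tz": 0, "ax": 0, "ay": 0, "az": 0}, {"fingers": -1, "tx": 0, "ty": 0.1, "tz": 0.03, "ax": 0, "ay": 0, "az": 0}, {"fingers": -1, "tx": 0, "ty": 0, "tz": 0.03, "ax": 0, "ay": 0, "az": 0}, {"fingers": -1, "tx": 0, "ty": 0, "tz": 0, "ax": 0, "ay": 0, "az": 0}, {"fingers": -0.33, "tx": 0, "ty": 0, "tz": 0, "ax": 0, "ay": 0, "az": 0}, {"fingers": -0.33, "tx": 0, "ty": 0, "tz": 0, "ax": 0, "ay": 0, "az": 0}, {"fingers": -0.33, "tx": 0, "ty": 0, "tz": 0, "ax": 0, "ay": 0, "az": 0}, {"fingers": -0.33, "tx": 0, "ty": 0, "tz": 0, "ax": 0, "ay": 0, "az": 0}]'

```text
time: 49.5
eef_pos: [0.6123, 0.0358, 0.0209]
tool_rot: [0.046, 0.999, -0.0, -0.0]
force: [0.2, 0.2, 0.1]
gripper_width: 0.336
gripper_force: 0.0
```

Call:
apply_moves --motion '[{"fingers": -0.33, "tx": 0, "ty": 0, "tz": -0.4, "ax": 0, "ay": 0, "az": 0}, {"fingers": -0.33, "tx": 0, "ty": 0, "tz": -0.9, "ax": 0, "ay": 0, "az": 0}, {"fingers": -0.33, "tx": 0, "ty": 0, "tz": -1, "ax": 0, "ay": 0, "az": 0}, {"fingers": 0.2, "tx": 0, "ty": 0, "tz": -1, "ax": 0, "ay": 0, "az": 0}, {"fingers": 0.2, "tx": 0, "ty": 0, "tz": -1, "ax": 0, "ay": 0, "az": 0}, {"fingers": 0.2, "tx": 0, "ty": 0, "tz": -0.6, "ax": 0, "ay": 0, "az": 0}, {"fingers": 0.2, "tx": 0, "ty": 0, "tz": 0, "ax": 0, "ay": 0, "az": 0}, {"fingers": 0.2, "tx": 0, "ty": 0, "tz": 0, "ax": 0, "ay": 0, "az": 0}]'

```text
time: 50.3
eef_pos: [0.6124, 0.0361, 0.1686]
tool_rot: [0.046, 0.999, -0.0, 0.001]
force: [0.1, 0.3, -0.4]
gripper_width: 0.595
gripper_force: 0.0
```

```bash
python3 - <<'E'
from h import *
s=where(); f,W=shot("w18"); bed(W); step(-147.5,-99.5,160)
L=w2J(JIG,W);z=W[...,2]; k=(z>70)&(z<90)&(np.hypot(L[...,0]+147,L[...,1]+99)<25); print("knob",k.sum(),(L[k].max(0)+L[k].min(0))/2 if k.sum() else 0, np.median(z[k]) if k.sum() else 0)
E
```

```text
t 50.3 world [612.4  36.1 168.6] jig [  1.3 -35.1] yaw rel jig deg 180.2 tilt 0.06 w 50.6 F [ 0.1  0.3 -0.4]
bed y hist from -84 step 4: [ 23   6   2   3   1   0   0   0   0 214 292   0   0   0 293 223   0   0
   0 241 319   0   0   0 306 353 345  92   0   0 192 336 368 198   0   0
  81 343]
x ext [-42.2  40.9]
tool units [ 4.95 -2.12  0.26]
knob 830 [-140.84126129  -99.9247595 ] 79.79249432785323
```

View pics/w18.png

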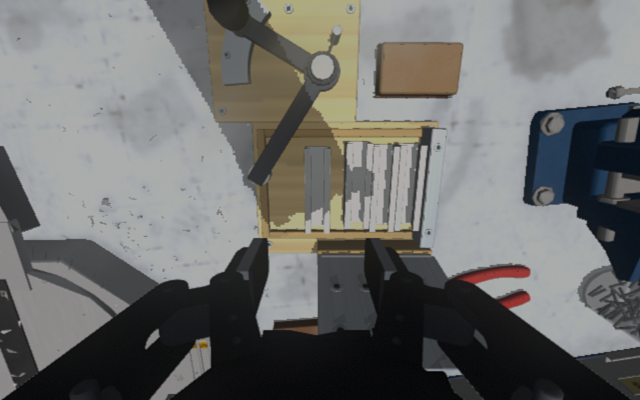

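Call:
apply_moves --motion '[{"fingers": 0, "tx": 0.82, "ty": -0.36, "tz": 0, "ax": 0, "ay": 0, "az": 0}, {"fingers": 0, "tx": 0.82, "ty": -0.36, "tz": 0, "ax": 0, "ay": 0, "az": 0}, {"fingers": 0, "tx": 0.82, "ty": -0.36, "tz": 0, "ax": 0, "ay": 0, "az": 0}, {"fingers": 0, "tx": 0.82, "ty": -0.36, "tz": 0, "ax": 0, "ay": 0, "az": 0}, {"fingers": 0, "tx": 0.82, "ty": -0.36, "tz": 0, "ax": 0, "ay": 0, "az": 0}, {"fingers": 0, "tx": 0.82, "ty": -0.35, "tz": 0, "ax": 0, "ay": 0, "az": 0}, {"fingers": 0, "tx": 0, "ty": 0, "tz": 0, "ax": 0, "ay": 0, "az": 0}, {"fingers": 0, "tx": 0, "ty": 0, "tz": 0, "ax": 0, "ay": 0, "az": 0}, {"fingers": 0, "tx": 0, "ty": 0, "tz": 0, "ax": 0, "ay": 0, "az": 0}]'

```text
time: 51.25
eef_pos: [0.4598, -0.0143, 0.1678]
tool_rot: [0.046, 0.999, 0.0, -0.0]
force: [0.2, 0.0, 0.5]
gripper_width: 0.5
gripper_force: 0.0
```

```bash
python3 - <<'E'
from h import *
s=where(); step(-146.5,-99.6,55)
E
```

```text
t 51.25 world [459.8 -14.3 167.8] jig [-145.8  -99.9] yaw rel jig deg 180.2 tilt 0.04 w 42.5 F [0.2 0.  0.5]
tool units [0.02 0.01 3.76]
```

Call:
apply_moves --motion '[{"fingers": 0, "tx": 0.02, "ty": 0.01, "tz": 0.8, "ax": 0, "ay": 0, "az": 0}, {"fingers": 0, "tx": 0, "ty": 0, "tz": 0.8, "ax": 0, "ay": 0, "az": 0}, {"fingers": 0, "tx": 0, "ty": 0, "tz": 0.8, "ax": 0, "ay": 0, "az": 0}, {"fingers": 0, "tx": 0, "ty": 0, "tz": 0.6, "ax": 0, "ay": 0, "az": 0}, {"fingers": 0, "tx": 0, "ty": 0, "tz": 0.5, "ax": 0, "ay": 0, "az": 0}, {"fingers": 0, "tx": 0, "ty": 0, "tz": 0.26, "ax": 0, "ay": 0, "az": 0}, {"fingers": 0, "tx": 0, "ty": 0, "tz": 0, "ax": 0, "ay": 0, "az": 0}]'

```text
time: 51.95
eef_pos: [0.4585, -0.0137, 0.0543]
tool_rot: [0.046, 0.999, 0.001, -0.001]
force: [-0.1, 0.6, -1.1]
gripper_width: 0.501
gripper_force: 0.0
```

Call:
apply_moves --motion '[{"fingers": -1, "tx": 0, "ty": 0, "tz": 0, "ax": 0, "ay": 0, "az": 0}, {"fingers": -1, "tx": 0, "ty": 0, "tz": 0, "ax": 0, "ay": 0, "az": 0}, {"fingers": -1, "tx": 0, "ty": 0, "tz": 0, "ax": 0, "ay": 0, "az": 0}, {"fingers": -1, "tx": 0, "ty": 0, "tz": 0, "ax": 0, "ay": 0, "az": 0}, {"fingers": -1, "tx": 0, "ty": 0, "tz": 0, "ax": 0, "ay": 0, "az": 0}]' --force 70

```text
time: 52.45
eef_pos: [0.4593, -0.0146, 0.0558]
tool_rot: [0.047, 0.999, -0.0, 0.001]
force: [-0.4, -4.0, 2.1]
gripper_width: 0.281
gripper_force: 68.8
```

```bash
python3 - <<'E'
from h import *
s=knob()
E
```

```text
t 52.45 world [459.3 -14.6  55.8] jig [-146.2 -100.3] yaw rel jig deg 180.2 tilt 0.08 w 23.9 F [-0.4 -4.   2.1]
knob r 80.5 arm angle 1.153 yawturn 68.76065969467163
```

Call:
apply_moves --motion '[{"fingers": -1, "tx": 0, "ty": 0, "tz": -0.12, "ax": 0, "ay": 0, "az": 0}, {"fingers": -1, "tx": 0, "ty": 0, "tz": -0.12, "ax": 0, "ay": 0, "az": 0}, {"fingers": -1, "tx": 0, "ty": 0, "tz": -0.12, "ax": 0, "ay": 0, "az": 0}, {"fingers": -1, "tx": 0, "ty": 0, "tz": -0.1, "ax": 0, "ay": 0, "az": 0}, {"fingers": -1, "tx": 0, "ty": 0, "tz": 0, "ax": 0, "ay": 0, "az": 0}, {"fingers": -1, "tx": 0, "ty": 0, "tz": 0, "ax": 0, "ay": 0, "az": 0}]'

```text
time: 53.05
eef_pos: [0.459, -0.0145, 0.0684]
tool_rot: [0.047, 0.999, 0.0, 0.0]
force: [7.3, -3.0, -15.9]
gripper_width: 0.277
gripper_force: 73.2
```

```bash
python3 - <<'E'
from h import *
s=knob()
E
```

```text
t 53.05 world [459.  -14.5  68.4] jig [-146.5 -100.2] yaw rel jig deg 180.2 tilt 0.06 w 23.6 F [  7.3  -3.  -15.9]
knob r 80.6 arm angle 1.157 yawturn 73.22802543640137
```

Call:
apply_moves --motion '[{"fingers": -1, "tx": -0.165, "ty": -0.086, "tz": 0.02, "ax": 0, "ay": 0, "az": -0.5}, {"fingers": -1, "tx": -0.165, "ty": -0.086, "tz": 0, "ax": 0, "ay": 0, "az": -0.5}, {"fingers": -1, "tx": -0.165, "ty": -0.086, "tz": 0, "ax": 0, "ay": 0, "az": -0.5}, {"fingers": -1, "tx": -0.165, "ty": -0.086, "tz": 0, "ax": 0, "ay": 0, "az": -0.5}, {"fingers": -1, "tx": -0.165, "ty": -0.086, "tz": 0, "ax": 0, "ay": 0, "az": -0.5}, {"fingers": -1, "tx": -0.165, "ty": -0.086, "tz": 0, "ax": 0, "ay": 0, "az": -0.5}, {"fingers": -1, "tx": 0, "ty": 0, "tz": 0, "ax": 0, "ay": 0, "az": 0}, {"fingers": -1, "tx": 0, "ty": 0, "tz": 0, "ax": 0, "ay": 0, "az": 0}]'

```text
time: 53.85
eef_pos: [0.4901, -0.0271, 0.0683]
tool_rot: [-0.162, 0.987, 0.0, 0.001]
force: [4.9, -3.2, -8.0]
gripper_width: 0.276
gripper_force: 74.2
```

```bash
python3 - <<'E'
from h import *
s=knob()
E
```

```text
t 53.85 world [490.1 -27.1  68.3] jig [-114.4 -109.8] yaw rel jig deg -155.8 tilt 0.07 w 23.5 F [ 4.9 -3.2 -8. ]
knob r 80.2 arm angle 0.737 yawturn 74.2092776298523
```

Call:
apply_moves --motion '[{"fingers": -1, "tx": -0.06, "ty": -0.03, "tz": 0.02, "ax": 0, "ay": 0, "az": -0.18}, {"fingers": -1, "tx": -0.06, "ty": -0.03, "tz": 0, "ax": 0, "ay": 0, "az": -0.18}, {"fingers": -1, "tx": 0, "ty": 0, "tz": 0, "ax": 0, "ay": 0, "az": 0}, {"fingers": -1, "tx": 0, "ty": 0, "tz": 0, "ax": 0, "ay": 0, "az": 0}]'

```text
time: 54.25
eef_pos: [0.4939, -0.0277, 0.0681]
tool_rot: [-0.187, 0.982, -0.0, 0.0]
force: [2.5, -3.7, 0.8]
gripper_width: 0.276
gripper_force: 75.0
```

```bash
python3 - <<'E'
from h import *
s=knob(); f,W=shot("w19"); bed(W)
E
```

```text
t 54.25 world [493.9 -27.7  68.1] jig [-110.5 -110. ] yaw rel jig deg -153.0 tilt 0.05 w 23.4 F [ 2.5 -3.7  0.8]
knob r 80.1 arm angle 0.688 yawturn 75.0094735622406
bed y hist from -84 step 4: [0 0 0 0 0 0 0 0 0 0 0 0 0 0 0 0 0 0 0 0 0 0 0 0 0 4 0 0 0 0 0 0 0 0 0 0 0
 0]
x ext [-46.2 -45.6]
```

Call:
apply_moves --motion '[{"fingers": 0.1, "tx": 0, "ty": 0, "tz": 0, "ax": 0, "ay": 0, "az": 0}, {"fingers": 0.1, "tx": 0, "ty": 0, "tz": 0, "ax": 0, "ay": 0, "az": 0}, {"fingers": 0.1, "tx": 0, "ty": 0, "tz": 0, "ax": 0, "ay": 0, "az": 0}, {"fingers": 0.1, "tx": 0, "ty": 0, "tz": -0.5, "ax": 0, "ay": 0, "az": 0}, {"fingers": 0.1, "tx": 0, "ty": 0, "tz": -1, "ax": 0, "ay": 0, "az": 0}, {"fingers": 0.1, "tx": 0, "ty": 0, "tz": -1, "ax": 0, "ay": 0, "az": 0}, {"fingers": 0.1, "tx": 0, "ty": 0, "tz": -0.9, "ax": 0, "ay": 0, "az": 1}, {"fingers": 0.1, "tx": 0, "ty": 0, "tz": -0.9, "ax": 0, "ay": 0, "az": 1}, {"fingers": 0.1, "tx": 0, "ty": 0, "tz": -0.8, "ax": 0, "ay": 0, "az": 1}, {"fingers": 0.1, "tx": 0, "ty": 0, "tz": 0, "ax": 0, "ay": 0, "az": 0.37}]'

```text
time: 55.3
eef_pos: [0.4951, -0.0266, 0.2254]
tool_rot: [0.049, 0.999, -0.0, 0.003]
force: [0.6, -0.9, 0.2]
gripper_width: 0.549
gripper_force: 0.0
```

Call:
apply_moves --motion '[{"fingers": 0.1, "tx": -0.9, "ty": 0.4, "tz": 0, "ax": 0, "ay": 0, "az": 0}, {"fingers": 0.1, "tx": -0.9, "ty": 0.4, "tz": 0, "ax": 0, "ay": 0, "az": 0}, {"fingers": 0.1, "tx": -0.9, "ty": 0.4, "tz": 0, "ax": 0, "ay": 0, "az": 0}, {"fingers": 0.1, "tx": -0.9, "ty": 0.4, "tz": 0, "ax": 0, "ay": 0, "az": 0}, {"fingers": 0.1, "tx": 0, "ty": 0, "tz": 0, "ax": 0, "ay": 0, "az": 0}, {"fingers": 0.1, "tx": 0, "ty": 0, "tz": 0, "ax": 0, "ay": 0, "az": 0}]'

```text
time: 55.9
eef_pos: [0.6053, 0.0111, 0.2213]
tool_rot: [0.046, 0.999, 0.001, -0.0]
force: [-0.7, -0.3, -0.2]
gripper_width: 0.555
gripper_force: 0.0
```

```bash
python3 - <<'E'
from h import *
s=where(); f,W=shot("w20"); bed(W); step(125,25,218)
L=w2J(JIG,W);z=W[...,2]; k=(z>84)&(z<98)&(np.hypot(L[...,0]+110,L[...,1]+110)<40); c=(L[k].max(0)+L[k].min(0))/2 if k.sum() else None; print("knob",k.sum(),c,np.median(z[k]))
d=c-[-107,-30]; print("angle",np.radians(-53.1)-np.arctan2(d[1],d[0]))
k=(z>34)&(z<42)&(np.abs(L[...,0])<52)&(L[...,1]>-45)&(L[...,1]<68); 
for a in range(4):
    q=L[k]; q=q[(q[:,1]>45-25*a)&(q[:,1]<70-25*a)]; print(cv2.minAreaRect(q.astype(np.float32)),len(q))
E
```

```text
t 55.9 world [605.3  11.1 221.3] jig [ -3.4 -60.7] yaw rel jig deg 180.2 tilt 0.09 w 47.2 F [-0.7 -0.3 -0.2]
bed y hist from -84 step 4: [  0   0   0   0   0   0   0   7  18  12   5   3  18 214 161   0   0  30
 239 255 246   4   0   0 206 245 252  81   0   0 128 239 258 165   0   0
  28 261]
x ext [-42.3  42. ]
tool units [-4.3   2.86  0.12]
knob 725 [-110.07486961 -110.43569   ] 91.89946706560784
angle 0.682235566284618
((-0.6573753356933594, 56.49899673461914), (85.80427551269531, 22.96794891357422), 0.021027663722634315) 653
((0.08733367919921875, 32.51688003540039), (87.0699234008789, 24.96858787536621), 0.019644305109977722) 759
((-1.3601570129394531, 7.489964962005615), (88.38396453857422, 24.978763580322266), 0.02945268154144287) 763
((0.47170257568359375, -17.510669708251953), (91.85696411132812, 24.93746566772461), 0.018084365874528885) 745
```

View pics/w20.png

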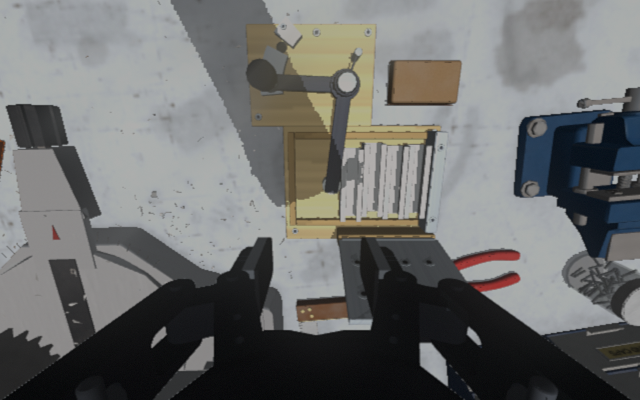

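Call:
apply_moves --motion '[{"fingers": -1, "tx": -0.86, "ty": 0, "tz": 0, "ax": 0, "ay": 0, "az": 0}, {"fingers": -1, "tx": -0.86, "ty": 0, "tz": 0, "ax": 0, "ay": 0, "az": 0}, {"fingers": -1, "tx": -0.86, "ty": 0, "tz": 0, "ax": 0, "ay": 0, "az": 0}, {"fingers": -1, "tx": -0.86, "ty": 0, "tz": 0, "ax": 0, "ay": 0, "az": 0}, {"fingers": -1, "tx": -0.86, "ty": 0.4, "tz": 0, "ax": 0, "ay": 0, "az": 0}, {"fingers": -1, "tx": 0, "ty": 0.8, "tz": 0, "ax": 0, "ay": 0, "az": 0}, {"fingers": -1, "tx": 0, "ty": 0.8, "tz": 0, "ax": 0, "ay": 0, "az": 0}, {"fingers": -1, "tx": 0, "ty": 0.86, "tz": 0, "ax": 0, "ay": 0, "az": 0}, {"fingers": -1, "tx": 0, "ty": 0, "tz": 0, "ax": 0, "ay": 0, "az": 0}, {"fingers": -1, "tx": 0, "ty": 0, "tz": 0, "ax": 0, "ay": 0, "az": 0}]'

```text
time: 56.95
eef_pos: [0.7414, 0.0835, 0.2219]
tool_rot: [0.046, 0.999, 0.0, 0.0]
force: [0.2, -1.4, 0.3]
gripper_width: 0.004
gripper_force: 0.0
```

```bash
python3 - <<'E'
from h import *
s=where(); step(125,25,145); f,W=shot("side6",cam="side"); cv2.imwrite("pics/d.png",cv2.resize(f["pixels"][130:300,190:400,::-1],None,fx=3.5,fy=3.5,interpolation=cv2.INTER_CUBIC))
L=w2J(JIG,W);z=W[...,2];k=(z>120)&(z<200)&(L[...,0]>55)&(L[...,0]<115)&(np.abs(L[...,1]-25)<65);print(z[k].max(),np.percentile(L[k],99,axis=0)) if k.sum() else 0
E
```

```text
t 56.95 world [741.4  83.5 221.9] jig [125.2  24.5] yaw rel jig deg 180.2 tilt 0.04 w 0.4 F [ 0.2 -1.4  0.3]
tool units [0.01 0.02 2.56]
181.79354381528222 [89.26528756 86.33382536]
```

View pics/d.png

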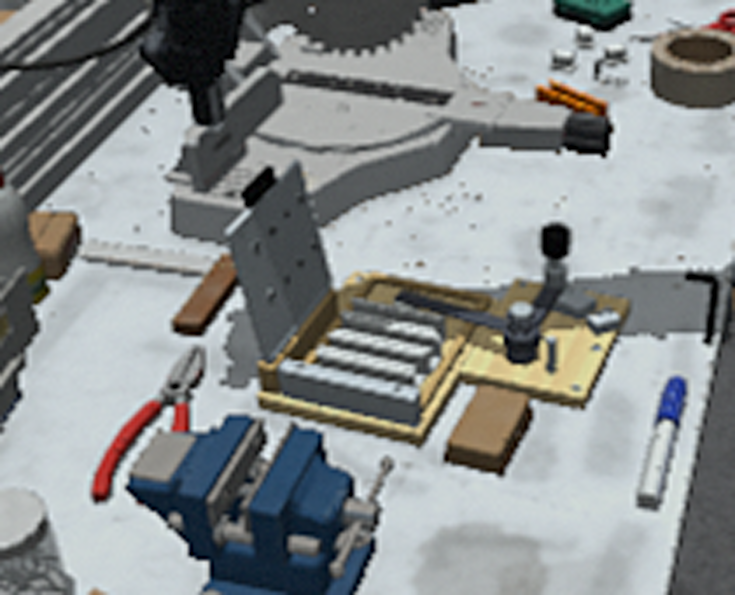

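Call:
apply_moves --motion '[{"fingers": -1, "tx": 0, "ty": 0, "tz": 0.8, "ax": 0, "ay": 0, "az": 0}, {"fingers": -1, "tx": 0, "ty": 0, "tz": 0.8, "ax": 0, "ay": 0, "az": 0}, {"fingers": -1, "tx": 0, "ty": 0, "tz": 0.86, "ax": 0, "ay": 0, "az": 0}, {"fingers": -1, "tx": 0.3, "ty": 0, "tz": 0, "ax": 0, "ay": 0, "az": 0}, {"fingers": -1, "tx": 0.38, "ty": 0, "tz": 0, "ax": 0, "ay": 0, "az": 0}, {"fingers": -1, "tx": 0.38, "ty": 0, "tz": 0, "ax": 0, "ay": 0, "az": 0}, {"fingers": -1, "tx": 0.38, "ty": 0, "tz": 0, "ax": 0, "ay": 0, "az": 0}, {"fingers": -1, "tx": 0.38, "ty": 0, "tz": 0.05, "ax": 0, "ay": 0, "az": 0}, {"fingers": -1, "tx": 0.38, "ty": 0, "tz": 0.06, "ax": 0, "ay": 0, "az": 0}, {"fingers": -1, "tx": 0.38, "ty": 0, "tz": 0.06, "ax": 0, "ay": 0, "az": 0}]'

```text
time: 58.0
eef_pos: [0.6653, 0.088, 0.1428]
tool_rot: [0.049, 0.999, -0.0, 0.001]
force: [1.8, -0.6, -0.1]
gripper_width: 0.0
gripper_force: 1.0
```

```bash
python3 - <<'E'
from h import *
s=where(); step(47.6,25,143.5)
E
```

```text
t 58.0 world [665.3  88.  142.8] jig [49.  21.6] yaw rel jig deg 179.9 tilt 0.14 w 0.0 F [ 1.8 -0.6 -0.1]
tool units [ 0.05  0.11 -0.02]
```

Plate is following (about 2 N). Continue the arc.

Call:
apply_moves --motion '[{"fingers": -1, "tx": 0.5, "ty": 0, "tz": 0.22, "ax": 0, "ay": 0, "az": 0}, {"fingers": -1, "tx": 0.52, "ty": 0, "tz": 0.33, "ax": 0, "ay": 0, "az": 0}, {"fingers": -1, "tx": 0.41, "ty": 0, "tz": 0.4, "ax": 0, "ay": 0, "az": 0}, {"fingers": -1, "tx": 0.36, "ty": 0, "tz": 0.47, "ax": 0, "ay": 0, "az": 0}, {"fingers": -1, "tx": 0.22, "ty": 0, "tz": 0.4, "ax": 0, "ay": 0, "az": 0}, {"fingers": -1, "tx": 0.15, "ty": 0, "tz": 0.4, "ax": 0, "ay": 0, "az": 0}, {"fingers": -1, "tx": 0.06, "ty": 0, "tz": 0.28, "ax": 0, "ay": 0, "az": 0}, {"fingers": -1, "tx": 0.05, "ty": 0, "tz": 0.25, "ax": 0, "ay": 0, "az": 0}, {"fingers": -1, "tx": 0, "ty": 0, "tz": 0, "ax": 0, "ay": 0, "az": 0}, {"fingers": -1, "tx": 0, "ty": 0, "tz": 0, "ax": 0, "ay": 0, "az": 0}]'

```text
time: 59.0
eef_pos: [0.5973, 0.0972, 0.0595]
tool_rot: [0.047, 0.999, 0.0, -0.0]
force: [1.0, -0.1, 0.8]
gripper_width: -0.004
gripper_force: 0.0
```

```bash
python3 - <<'E'
from h import *
s=where(); step(-21,25,51.5)
E
```

```text
t 59.0 world [597.3  97.2  59.5] jig [-19.6  24.2] yaw rel jig deg 180.1 tilt 0.02 w -0.4 F [ 1.  -0.1  0.8]
tool units [0.05 0.03 0.27]
```

Call:
apply_moves --motion '[{"fingers": -1, "tx": 0, "ty": 0, "tz": 0.15, "ax": 0, "ay": 0, "az": 0}, {"fingers": -1, "tx": 0, "ty": 0, "tz": 0.12, "ax": 0, "ay": 0, "az": 0}, {"fingers": -1, "tx": 0, "ty": 0, "tz": 0, "ax": 0, "ay": 0, "az": 0}, {"fingers": -1, "tx": 0, "ty": 0, "tz": 0, "ax": 0, "ay": 0, "az": 0}]'

```text
time: 59.4
eef_pos: [0.5976, 0.0974, 0.0517]
tool_rot: [0.047, 0.999, 0.0, 0.0]
force: [-0.5, 0.9, 3.1]
gripper_width: -0.002
gripper_force: 1.7
```

```bash
python3 - <<'E'
from h import *
s=where()
E
```

```text
t 59.4 world [597.6  97.4  51.7] jig [-19.4  24.5] yaw rel jig deg 180.1 tilt 0.06 w -0.1 F [-0.5  0.9  3.1]
```

Call:
apply_moves --motion '[{"fingers": -1, "tx": 0, "ty": 0, "tz": 0.05, "ax": 0, "ay": 0, "az": 0}, {"fingers": -1, "tx": 0, "ty": 0, "tz": 0, "ax": 0, "ay": 0, "az": 0}, {"fingers": -1, "tx": 0, "ty": 0, "tz": 0, "ax": 0, "ay": 0, "az": 0}]'

```text
time: 59.7
eef_pos: [0.5976, 0.0975, 0.0515]
tool_rot: [0.047, 0.999, -0.0, 0.001]
force: [-5.2, -0.4, 14.3]
gripper_width: 0.002
gripper_force: 7.7
```

Call:
apply_moves --motion '[{"fingers": -1, "tx": 0, "ty": 0, "tz": 0.04, "ax": 0, "ay": 0, "az": 0}, {"fingers": -1, "tx": 0, "ty": 0, "tz": 0, "ax": 0, "ay": 0, "az": 0}, {"fingers": -1, "tx": 0, "ty": 0, "tz": 0, "ax": 0, "ay": 0, "az": 0}]'

```text
time: 60.0
eef_pos: [0.5976, 0.0975, 0.0514]
tool_rot: [0.047, 0.999, -0.0, 0.001]
force: [-10.0, -3.1, 26.6]
gripper_width: -0.002
gripper_force: 12.4
```

Call:
apply_moves --motion '[{"fingers": -1, "tx": 0, "ty": 0, "tz": -0.3, "ax": 0, "ay": 0, "az": 0}, {"fingers": -1, "tx": 0, "ty": 0, "tz": -0.8, "ax": 0, "ay": 0, "az": 0}, {"fingers": -1, "tx": 0, "ty": 0, "tz": -1, "ax": 0, "ay": 0, "az": 0}, {"fingers": -1, "tx": 0, "ty": 0, "tz": -1, "ax": 0, "ay": 0, "az": 0}, {"fingers": -1, "tx": 0, "ty": 0, "tz": -1, "ax": 0, "ay": 0, "az": 0}, {"fingers": -1, "tx": 0, "ty": 0, "tz": -1, "ax": 0, "ay": 0, "az": 0}, {"fingers": -1, "tx": 0, "ty": 0, "tz": 0, "ax": 0, "ay": 0, "az": 0}, {"fingers": -1, "tx": 0, "ty": 0, "tz": 0, "ax": 0, "ay": 0, "az": 0}]'

```text
time: 60.8
eef_pos: [0.5973, 0.0971, 0.2019]
tool_rot: [0.047, 0.999, -0.0, 0.0]
force: [-0.4, -0.4, -1.3]
gripper_width: 0.0
gripper_force: 0.0
```

```bash
python3 - <<'E'
from h import *
s=where(); f,W=shot("w21")
L=w2J(JIG,W);z=W[...,2]; k=(z>84)&(z<98)&(np.hypot(L[...,0]+110,L[...,1]+110)<40); c=(L[k].max(0)+L[k].min(0))/2; d=c-[-107,-30]; print("knob",c,np.median(z[k]),"angle",np.radians(-53.1)-np.arctan2(d[1],d[0]))
k=(z>46)&(z<60)&(np.abs(L[...,0])<45)&(L[...,1]>-30)&(L[...,1]<80); print("plate slope",np.polyfit(L[...,0][k],z[k],1),k.sum())
k=(z>15)&(z<32)&(np.hypot(W[...,0]-507,W[...,1]-144)<50)&(L[...,0]<-75); print("block",cv2.minAreaRect(W[k][:,:2].astype(np.float32)),np.median(z[k]))
E
```

```text
t 60.8 world [597.3  97.1 201.9] jig [-19.6  24.1] yaw rel jig deg 180.1 tilt 0.06 w 0.0 F [-0.4 -0.4 -1.3]
knob [-110.17438704 -109.62777508] 91.83825058416411 angle 0.6838707194160534
plate slope [1.72275015e-03 5.21196185e+01] 8097
block ((508.66876220703125, 143.52520751953125), (74.07562255859375, 44.14176559448242), 84.6094970703125) 24.027614847155654
```

View pics/w21.png

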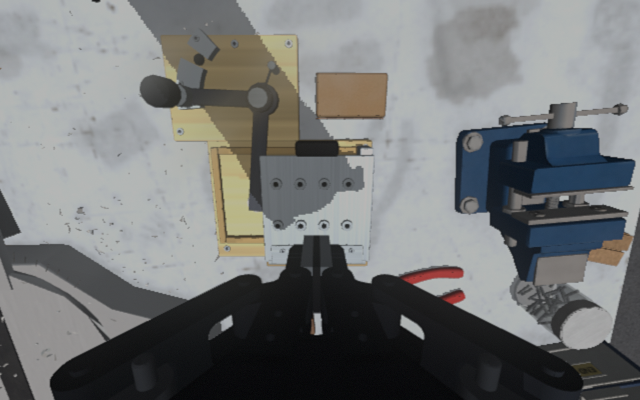

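The picture shows the plate lying flat at about (315,205), the knob up at (158,92), and the block flat on the bench at (350,95). I'll hand the job in.

```bash
python3 -c "
from station import job
print(job.sign_off())"
```

```text
the job is handed in; nothing more can be done
None
```

The job is handed in: all four white rails lie against the fence, the clamp arm presses them at about 0.68 rad with the knob up, the drill plate is shut, and the sanding block is flat on the bench; the sign-off gave no verdict.

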